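# Hang the instrument rail in the slotted bench rack

### The job

Hang the loose white instrument rail on the grey slotted rack, above the rail that already hangs there: hook its two tabs into the top pair of slots, then press its ends down until both snap past their spring catches and sit fully home, and let go. Feel your way and never force the rail against the rack (a firm push of up to 25 N does no harm), and leave the other things on the bench where they are.

Things in the scene. Friction and masses are not known exactly. Their poses are not given: they have to be found in the camera images.
- rail_center (a point): Centre of the loose rail: white box-section bar, black end caps, 24 mm thick (x), 280 long (y), 44 tall (z), about 0.36 kg, standing on its 24 mm underside (22 mm below this point). Grasp it across the 24 mm at mid-length. +x is its back, with the two hook tabs; the front (-x) has four thin pegs, 55 and 90 mm either side of the middle, reaching 42 mm forward of this point.
- tab_left (a point): Tab at the rail's +y end, dark steel, 7 mm wide. Point: under-edge of the tab's neck at the rail's back face (12 mm behind rail_center, 120 mm to its left, 26 mm above the underside); axes as the rail. The neck is 8 mm tall and reaches 5.5 mm back; behind it a 4 mm thick lip hangs to 16 mm below this point, with a ramp and ledge on its back: the tab reaches 13 mm back in all.
- tab_right (a point): The same point of the like tab at the rail's -y end, 240 mm from the left one.
- rack: Base of the fixed rack. Two grey slotted uprights, 40 mm wide, 265 tall, at y = +-120 mm, joined only low down. Origin: on the bench midway between them, in the plane of their front faces; +x points away from the robot into the rack (the way tabs go in), z up. An identical rail hangs in the middle slots (top at 161 mm or less), part of the rack; nothing lies between the uprights above it.
- slot_left (a point): Nominal middle of the lower edge of the left (+y) upright's top slot, on the front face, 210 mm up; axes as the rack. The uprights are clamped in their sockets by hand: the real slots, both alike, lie 0 to 5 mm LOWER than this. Slot 12 mm wide, 38 high (upward), wall 4. A tab enters with its tab point 16 to 25 mm above this one until the rail's back meets the upright.
- slot_right (a point): The same of the right (-y) top slot. Lowered, a lip hooks behind the wall (1.5 mm play in x) and settles on a sprung roller 8 to 11 mm above home; the rollers bear the rail. Pressed straight down near that end with 12 to 17 N (both ends at once would take too much), the tab passes onto a land, then 3 mm above home snaps past. Home, it stands hard on the slot's real lower edge.
- tray: Steel dissecting tray with yellow wax, 160 x 250 x 22 mm, origin under its centre; heavy, stays where it is. It and the rail may change sides.
- forceps: Steel forceps, 125 mm, lying in the tray (origin under the middle).
- scissors: Steel dissecting scissors, 140 mm, lying on the bench to the right (origin under the pivot).
- vial_a: Small clear capped vial, 25 mm across, 48 mm tall, standing in front of the rack (origin under its centre).
- vial_b: The same kind of vial standing to the left of the rack.
- jar: Amber jar with blue cap, 60 mm across, 85 mm tall, right of the rack (origin under its centre).
- petri: Closed clear petri dish, 94 mm across, 17 mm tall, to the right (origin under its centre).
- marker: Black marker pen with blue cap, 130 mm, lying to the left (origin under the middle).
- catch_left (a joint): Sprung roller behind the left top slot, m: 0 when sprung out (slot empty, or tab home and locked under it), 0.001 to 0.005 while the back of a tab's lip pushes it in.
- catch_right (a joint): The same for the right top slot.

How it is judged:
By the outcome, as a careful person would: the job done as asked, in the order asked, and still so for the second after the job is handed in, with the robot touching nothing.
It also fails if it takes over 62 s, if anything falls off the work surface, if the arm or the gripper's body presses on something with over 40 N, if the wrist force passes 120 N, or if a joint passes its speed limit or range.

### The arm

A 6-joint arm with a two-finger parallel gripper is mounted at the origin on the work surface. World frame = base frame: x ahead of the robot, y to its left, z up, the work surface at z = 0. Lengths are in m, angles in rad, forces in N, time in s.
With the tool pointing down it reaches from about 0.375 to 0.9 m from the base axis. Payload 3.1 kg.
Tool frame: the origin (TCP) lies midway between the tips of the shut fingers; the grasp point (between the pads) lies 19 mm behind it; z points along the fingers, y is the direction in which the jaws open and shut (so a half turn about z gives the same grasp; the last joint's range is limited). The gripper opens to 87 mm and grips with 3 to 60 N. Pads are 19 mm wide; open, the fingers measure 117 mm over their backs; the gripper's body (75 mm by 190 mm) begins 51 mm behind the grasp point.
Start: joints at [-1.464, 0.527, 1.433, -0, 1.181, -0.178], TCP at [0.176, -0.6, 0.223] pointing down, gripper open.
Joint ranges: [-3.08, 3.08], [-0.75, 2.2], [0.22, 2.44], [-1.43, 4.57], [0, 2.65], [-2.85, 2.85]. Speed limits (rad/s): [2.79, 2.79, 3.14, 3.14, 3.14, 3.14].

### API

Orientations are given as a 3x3 rotation matrix whose columns are the frame's x, y, z axes.
In Python, from cell import status, optics, sign_off gives the robot as it stands.
- The arm moves only by the shell command python3 -m jog 'ROWS' [OPENING]. ROWS is JSON, a list of rows, each an object with "xyz": the shift along the tool's x, y, z in units of 200 mm (1.0 is 200 mm), a list of three; "turn": the turn about the tool's z in units of pi rad (1.0 is pi rad). In form: [{"xyz": [tx, ty, tz], "turn": turn}, ...]. A call has 1 to 20 rows; each row is the pose to reach, as a shift and turn from the pose measured when the call began, along the tool's axes at that moment, turning the shorter way round; what a row does not reach only later rows make up. A row lasts 1/12 s, in which the tool goes at most 41.7 mm and 7.16 degrees, less where a joint would pass 70% of its speed; a pose out of reach is approached as far as the arm can. A call with a number of a shift or a turn outside -1 to 1 is refused whole. A call with a gripper value outside its range is refused whole. OPENING is the closure, from 0 (fully open) to 1 (shut), set as the call begins (- or left out, the last holds). The fingers move at their own pace and stop on an object; the grip force is fixed at half the most. Time passes only in rows, so rows that repeat a pose let the fingers close. It gives the time, the measured TCP pose, the force and the opening at its end, in the units of the state.
- status.read_state(): the state, without advancing time (a new reading comes with each control period).
- optics.snapshot(name): name is "scene" or "top"; returns a dict with "img" (480x640x3 uint8, red, green, blue), "depth" (480x640 float32, m along the optical axis (not along the pixel's ray), 0 where there is no reading), "mtx" (3x3 intrinsics, pixels), "k1" (the pictures are not rectified: a ray, as slopes to the right and down, at radius r is drawn at 1 + k1 r^2 times it, then the intrinsics apply), "eye" and "rotation" of the camera in the world. Camera axes: x right, y up, looking along -z (the intrinsics and any distortion apply to the point x, -y, -z); pixel columns grow to the right and rows downward; lengths in m; the calibration is good to about 2 mm. A picture is of the moment at which its call begins.
- sign_off(): hands the job in, once; it reports no verdict.
The state is a dict: "t": time; "joint_positions": joint angles; "joint_vel": joint speeds; "joint_torque": joint torques, N m; "ee_pos": TCP position; "tool_rot": TCP orientation; "force": force on the tool from outside, world axes, zero at the start; "torque": the same for the moment, N m; "finger_gap": finger opening in m.
Only numpy, scipy, OpenCV 4.12 (cv2) and the standard library are available. Lean on these libraries where they do the work, as an engineer would, in place of code of your own. Each camera call takes 0.05 s, during which the arm holds its last target.

## Working session

There is one attempt and no reset: what is moved stays moved. The work goes in short steps, Python scripts to look and compute and a shell command to move; the robot and the scene stay as the last step left them, time stands still between calls to the robot, and variables do not carry over. Pictures are saved under pics/ and viewed, and the job is handed in when it is done.

```bash
ls; mkdir -p pics
python3 - <<'E'
from cell import status, optics
import cv2,numpy as np
s=status.read_state()
for k in s: print(k,np.round(s[k],4).tolist())
for n in ("scene","top"):
    d=optics.snapshot(n)
    cv2.imwrite(f"pics/{n}0.png",d["img"][:,:,::-1])
    np.savez(f"pics/{n}0.npz",**d)
    print(n,d["mtx"],d["k1"],d["eye"],d["rotation"])
E
```

```text
pics
t 0.0
joint_positions [-1.4645, 0.5284, 1.4339, 0.0, 1.1814, -0.1785]
joint_vel [-0.0008, -0.0004, -0.0013, -0.0012, 0.0008, 0.0007]
joint_torque [-0.0013, -44.0044, -17.6594, 0.0631, 0.0584, -0.0002]
ee_pos [0.1755, -0.5991, 0.2216]
tool_rot [[0.9597, 0.2809, -0.0002], [0.2809, -0.9597, 0.0021], [0.0004, -0.002, -1.0]]
force [-0.0967, -0.1152, -1.1006]
torque [0.005, -0.0295, 0.0658]
finger_gap 0.0867
scene [[613.43626592   0.         329.06131823]
 [  0.         613.43626592 243.2164038 ]
 [  0.           0.           1.        ]] -0.1650050878641127 [ 1.3809705  -1.04896494  1.42965922] [[ 0.77645832 -0.44124251  0.44990835]
 [ 0.63016532  0.54136235 -0.5566134 ]
 [ 0.00203806  0.71570375  0.69840103]]
top [[532.30990165   0.         312.68080703]
 [  0.         532.30990165 239.56296974]
 [  0.           0.           1.        ]] 0.019344703676141047 [ 0.31508654 -0.01151542  1.40230941] [[ 1.74636119e-02  9.80972699e-01 -1.93358699e-01]
 [-9.99841642e-01  1.77958001e-02 -1.88889271e-05]
 [ 3.42244322e-03  1.93328409e-01  9.81128133e-01]]
```

View pics/scene0.png

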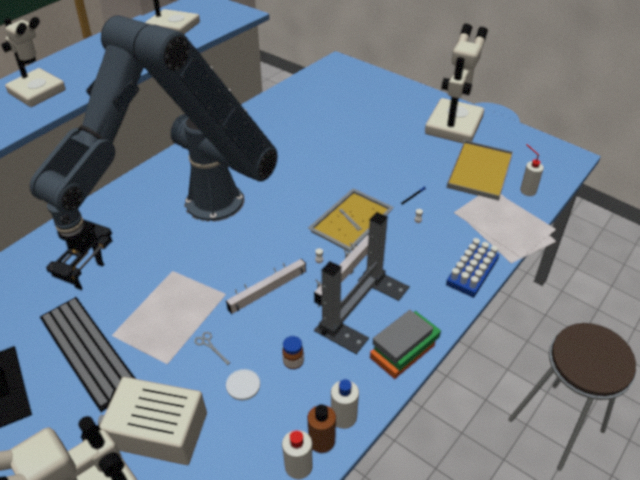

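View pics/top0.png

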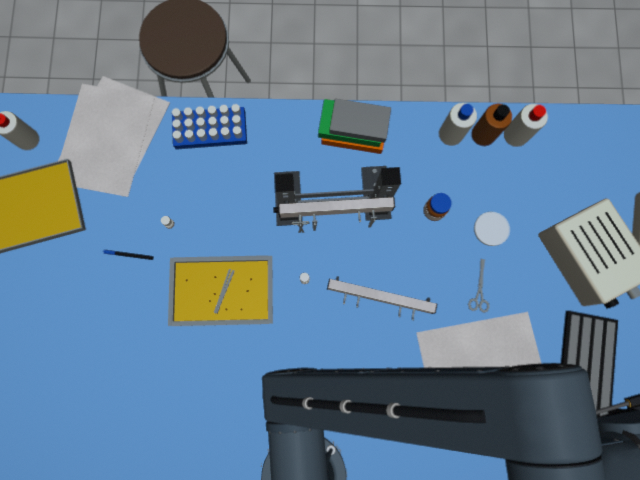

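```bash
cat > h.py <<'E'
import numpy as np, cv2
from cell import status, optics
def ray(d,uv):
    uv=np.asarray(uv,float).reshape(-1,2); K=d["mtx"]
    q=cv2.undistortPoints(uv.reshape(-1,1,2),K,np.array([float(d["k1"]),0,0,0,0])).reshape(-1,2)
    v=np.c_[q[:,0],-q[:,1],-np.ones(len(q))]@np.asarray(d["rotation"]).T
    return np.asarray(d["eye"]),v
def onz(d,uv,z):
    e,v=ray(d,uv); s=(z-e[2])/v[:,2]; return e+v*s[:,None]
def dep(d):
    D=d["depth"]; h,w=D.shape
    u,v=np.meshgrid(np.arange(w),np.arange(h))
    e,r=ray(d,np.c_[u.ravel(),v.ravel()])
    return (e+r*D.reshape(-1,1)).reshape(h,w,3)
def proj(d,P):
    P=np.asarray(P,float).reshape(-1,3)
    c=(P-d["eye"])@np.asarray(d["rotation"]); x=c[:,0]/-c[:,2]; y=-c[:,1]/-c[:,2]
    f=1+float(d["k1"])*(x*x+y*y); K=d["mtx"]
    return np.c_[K[0,0]*x*f+K[0,2],K[1,1]*y*f+K[1,2]]
def show(d,name,x0,y0,x1,y1,k):
    cv2.imwrite("pics/"+name,cv2.resize(d["img"][y0:y1,x0:x1,::-1],None,fx=k,fy=k,interpolation=cv2.INTER_CUBIC))
E
python3 - <<'E'
from h import *
d=dict(np.load("pics/top0.npz"));s=dict(np.load("pics/scene0.npz"))
show(d,"tz.png",260,150,460,330,4)
show(s,"sz.png",220,200,420,350,4)
P=dep(d)
for n,(x0,y0,x1,y1) in dict(loose=(320,270,445,325),hung=(270,190,400,235)).items():
    im=d["img"][y0:y1,x0:x1].astype(int)
    m=((im.min(2)>150)&(im.max(2)-im.min(2)<40)).astype(np.uint8)
    n_,l,st,c=cv2.connectedComponentsWithStats(m); i=1+st[1:,4].argmax(); m=(l==i)
    ys,xs=np.nonzero(m); print(n,st[i],P[y0:y1,x0:x1][m][:,2].mean())
    print(cv2.minAreaRect(np.c_[xs+x0,ys+y0].astype(np.float32)))
E
```

```text
loose [  9  10 107  32 936] 0.04628958321190198
((381.95050048828125, 295.3551025390625), (108.16130828857422, 8.764572143554688), 13.134021759033203)
hung [  10    8  113   15 1014] 0.16252256222082587
((336.0036926269531, 205.06040954589844), (8.953268051147461, 112.64179992675781), 86.53176879882812)
```

View pics/tz.png

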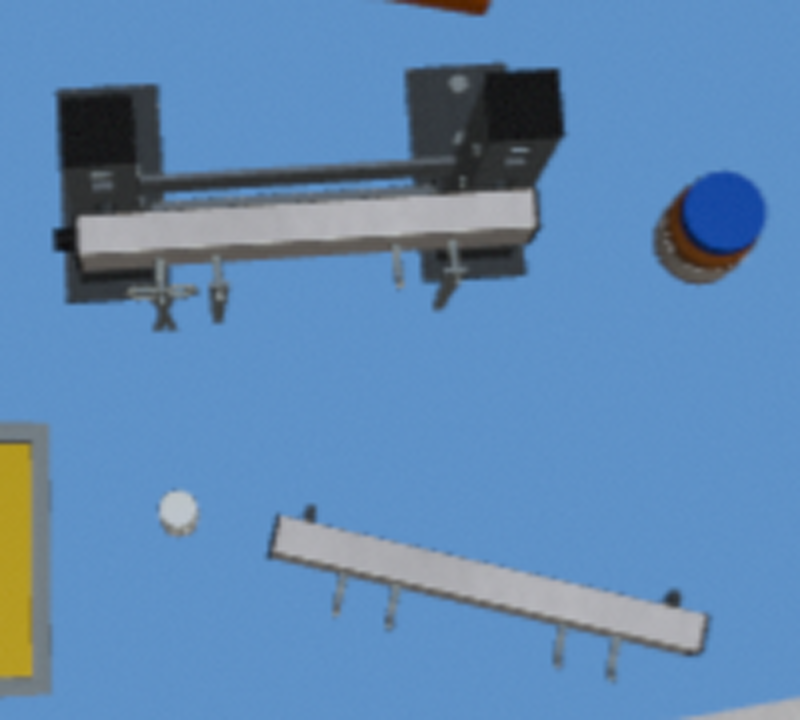

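View pics/sz.png

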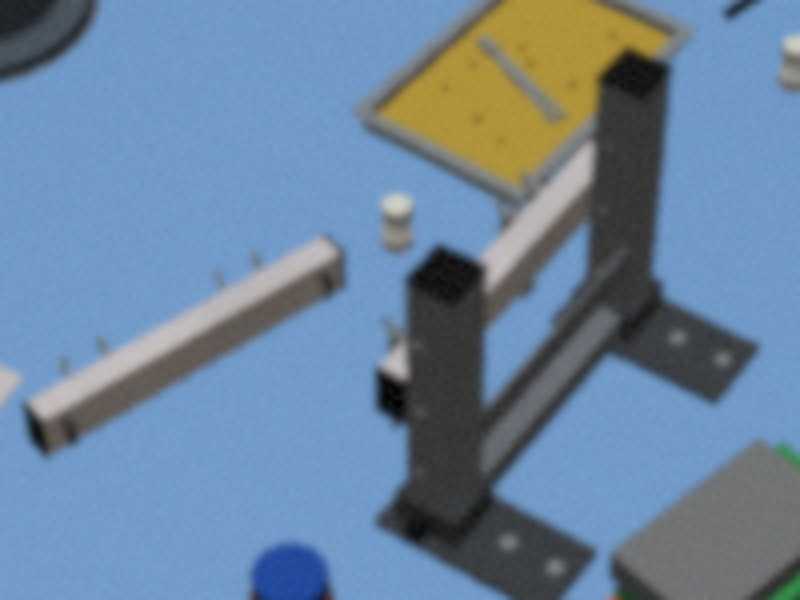

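Run:
```python
from h import *
d=dict(np.load("pics/top0.npz"));s=dict(np.load("pics/scene0.npz"))
R=lambda a:np.round(a,4).tolist()
P=dep(d)
# upright tops: near-black mask
im=d["img"].astype(int)
m=(im.max(2)<45).astype(np.uint8); m[:150]=0;m[215:]=0;m[:,:265]=0;m[:,410:]=0
n,l,st,c=cv2.connectedComponentsWithStats(m)
for i in range(1,n):
    if st[i,4]>80:
        q=l==i; ys,xs=np.nonzero(q); z=P[q][:,2]
        print("top",st[i],c[i],"z med",np.median(z))
        W=onz(d,np.c_[xs,ys],0.2625)
        r=cv2.minAreaRect((W[:,:2]*1000).astype(np.float32)); print(r)
        hh=cv2.boxPoints(r); print(R(hh))
# depth of tops in scene view
for nm,dd,u0,v0 in (("hungtop",d,336,203),("loosetop",d,382,295),("bench",d,300,330),("bench2",d,250,230)):
    p=dep(dd)[v0-1:v0+2,u0-3:u0+4].reshape(-1,3); print(nm,R(np.median(p,0)))
for nm,(a,b,z) in dict(loose=((381.95,295.36),13.134,.044),hung=((336.0,205.06),-3.468,.159)).items():
    L=54*np.array([np.cos(np.deg2rad(b)),np.sin(np.deg2rad(b))])
    w=onz(d,[np.array(a)-L,a,np.array(a)+L],z); v=w[0]-w[2]
    print(nm,R(w[1]),"yaw deg",np.degrees(np.arctan2(-v[0],v[1])),np.linalg.norm(v))
```

```text
top [371 168  29  29 406] [386.9679803 178.6453202] z med 0.2611037942179979
((671.8140869140625, -175.58041381835938), (49.08763885498047, 81.90483856201172), 70.28778076171875)
[[624.9829711914062, -184.872802734375], [702.0881958007812, -212.49899291992188], [718.6452026367188, -166.28799438476562], [641.5399780273438, -138.66180419921875]]
top [275 173  19  19 316] [284.17088608 182.27848101] z med 0.26214104661451787
((668.9649658203125, 54.04499816894531), (41.06742858886719, 39.834144592285156), 5.982542514801025)
[[646.4672241210938, 71.7135009765625], [650.6190185546875, 32.09629821777344], [691.4627075195312, 36.37649917602539], [687.3109741210938, 75.99369812011719]]
hungtop [0.6513, -0.0661, 0.1585]
loosetop [0.442, -0.1907, 0.0456]
bench [0.3516, 0.0173, 0.0]
bench2 [0.6142, 0.1575, 0.003]
loose [0.4411, -0.1905, 0.044] yaw deg -12.143512705657262 0.2734465356410953
hung [0.6459, -0.0662, 0.159] yaw deg 4.62335547459567 0.2605917671762631
```

Run:
```python
from h import *
d=dict(np.load("pics/top0.npz"));s=dict(np.load("pics/scene0.npz"))
R=lambda a:np.round(a,4).tolist()
P=dep(d); im=d["img"].astype(int)
for z in (0.265,0.262):
  cs=[]
  for nm,(x0,x1) in dict(L=(268,300),R=(368,405)).items():
    m=(im.max(2)<50)&(P[:,:,2]>0.245)&(P[:,:,2]<.28); k=np.zeros_like(m); k[150:215,x0:x1]=1; m&=k
    ys,xs=np.nonzero(m)
    W=onz(d,np.c_[xs,ys],z); r=cv2.minAreaRect((W[:,:2]*1000).astype(np.float32)); print(nm,len(xs),r,np.median(P[m][:,2]))
    cs.append(np.array(r[0]))
  v=cs[0]-cs[1]; print(z,"yaw",np.degrees(np.arctan2(-v[0],v[1])),np.linalg.norm(v),R((cs[0]+cs[1])/2))
show(s,"sU.png",310,200,400,300,6)
show(d,"tU.png",268,160,408,230,5)
```

```text
L 326 ((666.3750610351562, 54.375152587890625), (43.88626480102539, 39.64143753051758), 5.066457748413086) 0.2620679786152069
R 325 ((684.5256958007812, -181.34011840820312), (41.84061813354492, 40.49587631225586), 1.023535132408142) 0.26189225728573806
0.265 yaw 4.403221823102155 236.41305912143903 [675.4504, -63.4825]
L 326 ((667.3016357421875, 54.548954010009766), (44.00202560424805, 39.74598693847656), 5.066571235656738) 0.2620679786152069
R 325 ((685.5001831054688, -181.7880859375), (41.95101547241211, 40.602664947509766), 1.0234514474868774) 0.26189225728573806
0.262 yaw 4.403230237531005 237.0366713765708 [676.4009, -63.6196]
```

View pics/tU.png

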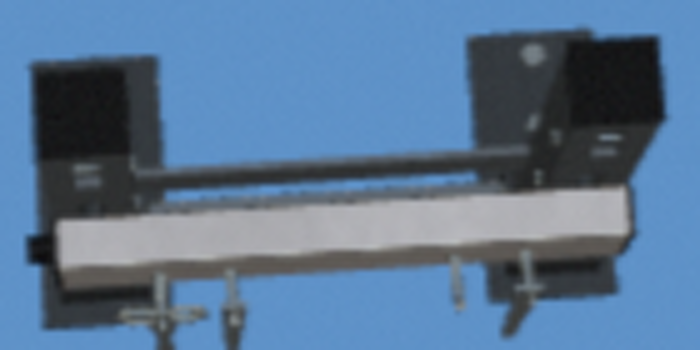

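View pics/sU.png

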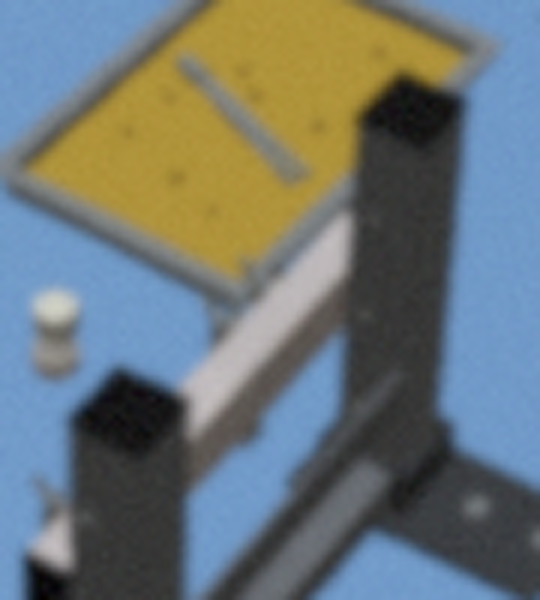

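```bash
cat >> h.py <<'E'
def plan(x,y,z,yawdeg_tooly):
    """shift in tool axes (units 200mm) and turn (pi) so TCP -> x,y,z with tool y at world angle (mod 180)"""
    s=status.read_state(); R=np.array(s["tool_rot"]); p=np.array(s["ee_pos"])
    sh=R.T@(np.array([x,y,z])-p)/0.2
    a=np.degrees(np.arctan2(R[1,1],R[0,1])); dd=(yawdeg_tooly-a+90)%180-90
    print("t",round(s["t"],2),"pos",np.round(p,4),"tooly",round(a,2),"shift",np.round(sh,4),"turn",round(-dd/180,4),"F",np.round(s["force"],1),"M",np.round(s["torque"],2),"gap",round(s["finger_gap"],4),"q",np.round(s["joint_positions"],2))
E
python3 -c "
from h import *
plan(.441,-.1905,.12,-12.1)"
```

```text
t 0.1 pos [ 0.1756 -0.5991  0.2217] tooly -73.68 shift [ 1.8475 -1.5869  0.5121] turn -0.3421 F [ 0.5  0.5 -0. ] M [-0.04 -0.04 -0.03] gap 0.0871 q [-1.46  0.53  1.43 -0.    1.18 -0.18]
```

```bash
python3 -m jog '[{"xyz":[0.92,-0.8,0],"turn":-0.17},{"xyz":[0.92,-0.8,0],"turn":-0.17},{"xyz":[0.92,-0.8,0],"turn":-0.17},{"xyz":[0.92,-0.8,0],"turn":-0.17},{"xyz":[0.92,-0.8,0],"turn":-0.17},{"xyz":[0.92,-0.8,0],"turn":-0.17},{"xyz":[0.92,-0.8,0],"turn":-0.17},{"xyz":[0.92,-0.8,0],"turn":-0.17}]' 0; python3 -c "
from h import *
plan(.441,-.1905,.10,-12.1)"
```

```text
t: 0.77
ee_pos: [0.3079, -0.3919, 0.2219]
tool_rot: [[0.68, 0.733, -0.001], [0.733, -0.68, 0.003], [0.001, -0.002, -1.0]]
force: [-0.8, -1.0, 0.1]
finger_gap: 0.0871
t 0.77 pos [ 0.3079 -0.3919  0.2219] tooly -42.87 shift [ 1.1898 -0.1959  0.6118] turn -0.1709 F [-0.8 -1.   0.1] M [-0.04 -0.06 -0.01] gap 0.0871 q [-1.13  0.36  1.74  0.    1.04 -0.38]
```

```bash
python3 -m jog '[{"xyz":[1.0,-0.17,0.3],"turn":-0.17},{"xyz":[1.0,-0.17,0.3],"turn":-0.17},{"xyz":[1.0,-0.17,0.3],"turn":-0.17},{"xyz":[1.0,-0.17,0.3],"turn":-0.17},{"xyz":[1.0,-0.17,0.3],"turn":-0.17},{"xyz":[1.0,-0.17,0.3],"turn":-0.17},{"xyz":[1.0,-0.17,0.3],"turn":-0.17},{"xyz":[1.0,-0.17,0.3],"turn":-0.17}]' 0; python3 -c "
from h import *
plan(.441,-.1905,.10,-12.1)
d=optics.snapshot('top');show(d,'t1.png',240,150,560,390,2.5)
d=optics.snapshot('scene');show(d,'s1.png',180,180,380,330,4)"
```

```text
t: 1.43
ee_pos: [0.4194, -0.2235, 0.1623]
tool_rot: [[0.213, 0.977, -0.001], [0.977, -0.213, 0.001], [0.001, -0.001, -1.0]]
force: [-0.1, -0.2, -0.1]
finger_gap: 0.0872
t 1.43 pos [ 0.4194 -0.2235  0.1623] tooly -12.28 shift [0.1838 0.0708 0.3115] turn -0.001 F [-0.1 -0.2 -0.1] M [-0.05 -0.11 -0.03] gap 0.0872 q [-0.73  0.42  1.86  0.    0.86 -0.51]
```

View pics/s1.png

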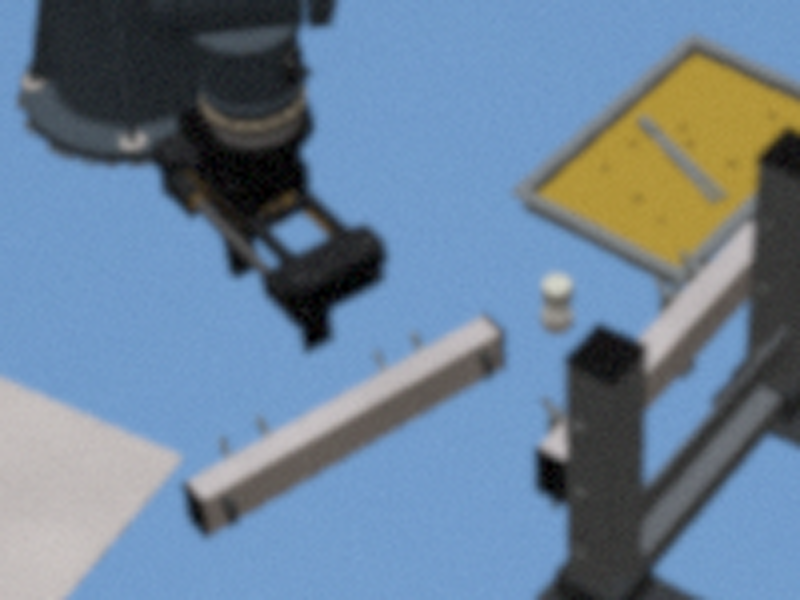

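```bash
python3 -m jog '[{"xyz":[0.184,0.07,0.15],"turn":0},{"xyz":[0.184,0.07,0.3],"turn":0},{"xyz":[0.184,0.07,0.45],"turn":0},{"xyz":[0.184,0.07,0.6],"turn":0},{"xyz":[0.184,0.07,0.7],"turn":0},{"xyz":[0.184,0.07,0.76],"turn":0},{"xyz":[0.184,0.07,0.76],"turn":0}]' 0; python3 -c "
from h import *
plan(.441,-.1905,.01,-12.1)
d=optics.snapshot('scene');show(d,'s2.png',200,180,360,300,5)"
```

```text
t: 2.12
ee_pos: [0.4394, -0.1927, 0.0087]
tool_rot: [[0.218, 0.976, -0.003], [0.976, -0.218, 0.003], [0.002, -0.003, -1.0]]
force: [-0.5, -0.2, 1.1]
finger_gap: 0.0872
t 2.12 pos [ 0.4394 -0.1927  0.0087] tooly -12.6 shift [ 0.0126  0.0053 -0.0064] turn -0.0028 F [-0.5 -0.2  1.1] M [-0.03 -0.07  0.02] gap 0.0872 q [-0.65  0.72  1.94  0.    0.48 -0.43]
```

View pics/s2.png

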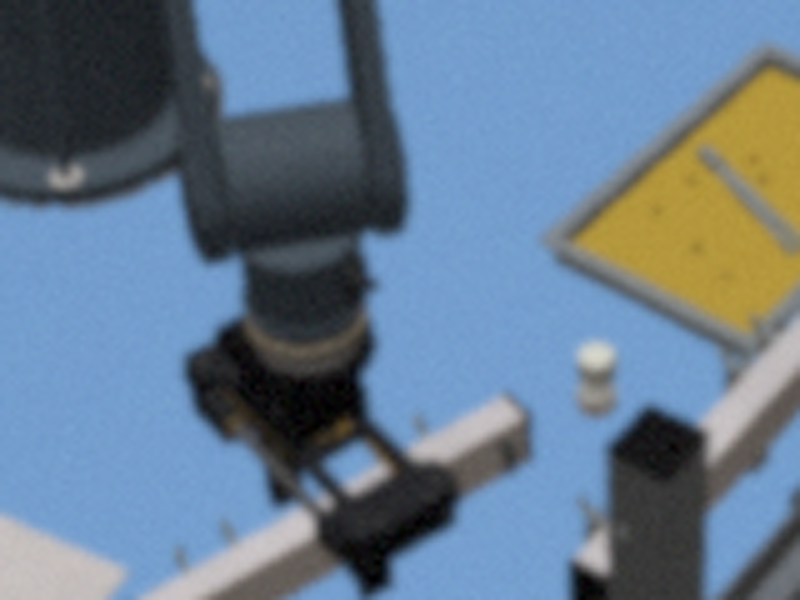

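```bash
python3 -m jog '[{"xyz":[0.012,0,-0.005],"turn":-0.003},{"xyz":[0.012,0,-0.005],"turn":-0.003},{"xyz":[0.012,0,-0.005],"turn":-0.003},{"xyz":[0.012,0,-0.005],"turn":-0.003},{"xyz":[0.012,0,-0.005],"turn":-0.003},{"xyz":[0.012,0,-0.005],"turn":-0.003},{"xyz":[0.012,0,-0.005],"turn":-0.003},{"xyz":[0.012,0,-0.005],"turn":-0.003},{"xyz":[0.012,0,-0.005],"turn":-0.003},{"xyz":[0.012,0,-0.005],"turn":-0.003}]' 1; python3 -c "
from h import *
plan(.441,-.1905,.01,-12.1)"
```

```text
t: 3.0
ee_pos: [0.4406, -0.1905, 0.0109]
tool_rot: [[0.209, 0.978, -0.001], [0.978, -0.209, 0.002], [0.002, -0.001, -1.0]]
force: [1.0, 1.1, 1.1]
finger_gap: 0.0282
t 3.0 pos [ 0.4406 -0.1905  0.0109] tooly -12.04 shift [0.0003 0.002  0.0046] turn 0.0003 F [1.  1.1 1.1] M [-0.1  -0.64  0.06] gap 0.0282 q [-0.64  0.72  1.94  0.    0.48 -0.43]
```

```bash
python3 -m jog '[{"xyz":[0,0,0],"turn":0},{"xyz":[0,0,0],"turn":0},{"xyz":[0,0,0],"turn":0},{"xyz":[0,0,0],"turn":0}]' 1; python3 -c "
from h import *
plan(.441,-.1905,.01,-12.1)"; python3 -m jog '[{"xyz":[0,0,-0.02],"turn":0},{"xyz":[0,0,-0.1],"turn":0},{"xyz":[0,0,-0.2],"turn":0},{"xyz":[0,0,-0.35],"turn":0},{"xyz":[0,0,-0.5],"turn":0},{"xyz":[0,0,-0.65],"turn":0},{"xyz":[0,0,-0.8],"turn":0},{"xyz":[0,0,-1],"turn":0},{"xyz":[0,0,-1],"turn":0}]' 1; python3 -c "
from h import *
plan(.57,-.072,.245,4.5)"
```

```text
t: 3.33
ee_pos: [0.4413, -0.1909, 0.0109]
tool_rot: [[0.209, 0.978, 0.0], [0.978, -0.209, 0.001], [0.001, 0.0, -1.0]]
force: [2.2, 0.3, -0.8]
finger_gap: 0.0237
t 3.33 pos [ 0.4413 -0.1909  0.0109] tooly -12.05 shift [ 0.0015 -0.0017  0.0047] turn 0.0003 F [ 2.2  0.3 -0.8] M [-0.07 -0.48 -0.01] gap 0.0237 q [-0.64  0.72  1.94  0.    0.48 -0.43]
t: 4.08
ee_pos: [0.4435, -0.1927, 0.2168]
tool_rot: [[0.208, 0.978, 0.009], [0.978, -0.208, -0.006], [-0.004, 0.01, -1.0]]
force: [1.3, -1.2, -3.4]
finger_gap: 0.0239
t 4.08 pos [ 0.4435 -0.1927  0.2168] tooly -12.02 shift [ 0.7217  0.4941 -0.1386] turn -0.0918 F [ 1.3 -1.2 -3.4] M [-0.15 -0.19 -0.02] gap 0.0239 q [-0.64  0.34  1.79  0.    1.   -0.43]
```

```bash
python3 -m jog '[{"xyz":[0.1,0.07,-0.13],"turn":-0.02},{"xyz":[0.2,0.14,-0.14],"turn":-0.04},{"xyz":[0.35,0.24,-0.14],"turn":-0.06},{"xyz":[0.5,0.34,-0.14],"turn":-0.08},{"xyz":[0.65,0.44,-0.14],"turn":-0.092},{"xyz":[0.72,0.494,-0.14],"turn":-0.092},{"xyz":[0.72,0.494,-0.14],"turn":-0.092},{"xyz":[0.72,0.494,-0.14],"turn":-0.092}]' 1; python3 -c "
from h import *
plan(.57,-.072,.245,4.5)
d=optics.snapshot('top');show(d,'t3.png',240,140,440,290,4);np.savez('pics/t3.npz',**d)
d=optics.snapshot('scene');show(d,'s3.png',220,170,420,320,4);np.savez('pics/s3.npz',**d)"
```

```text
t: 4.75
ee_pos: [0.5684, -0.071, 0.2433]
tool_rot: [[-0.081, 0.997, 0.004], [0.997, 0.081, -0.005], [-0.005, 0.003, -1.0]]
force: [-0.6, 0.4, -4.3]
finger_gap: 0.0237
t 4.75 pos [ 0.5684 -0.071   0.2433] tooly 4.67 shift [-0.0056  0.0077 -0.0084] turn 0.001 F [-0.6  0.4 -4.3] M [-0.02 -0.06 -0.01] gap 0.0237 q [-0.32  0.43  1.55 -0.    1.16 -0.4 ]
```

View pics/t3.png

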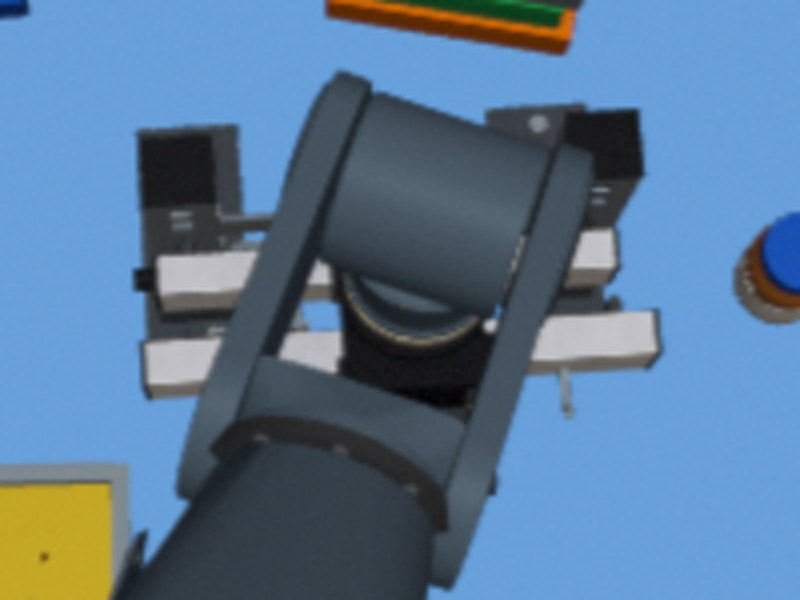

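View pics/s3.png

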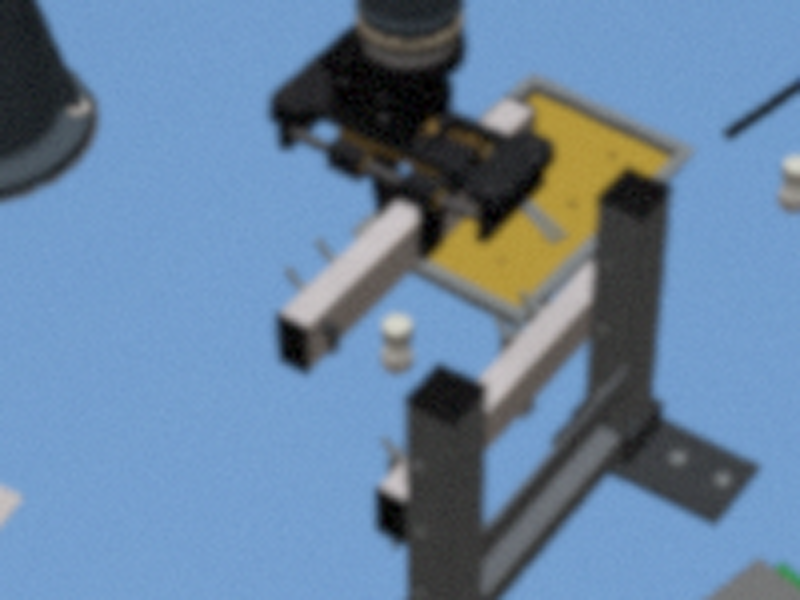

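Run:
```python
from h import *
d=dict(np.load('pics/t3.npz'))
a=cv2.resize(d["img"][165:245,268:308,::-1],None,fx=9,fy=7.4,interpolation=cv2.INTER_CUBIC)
b=cv2.resize(d["img"][160:240,370:414,::-1],None,fx=9,fy=7.4,interpolation=cv2.INTER_CUBIC)
for i,(c) in enumerate((a,b)):
    for g in range(0,c.shape[1],45): cv2.line(c,(g,0),(g,4),(0,0,255),1)
    for g in range(0,c.shape[0],37): cv2.line(c,(0,g),(4,g),(0,0,255),1)
cv2.imwrite("pics/ends.png",np.hstack([a,b]))
```

```text
(no output)
```

View pics/ends.png

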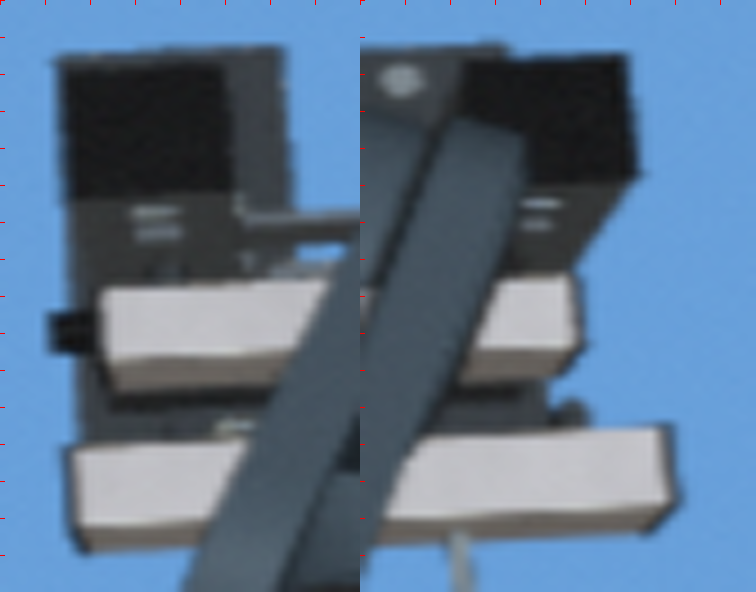

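Run:
```python
from h import *
d=dict(np.load('pics/t3.npz'))
L=lambda x,y:(268+x/9-.5+.5/9,165+y/7.4-.45); Q=lambda x,y:(370+(x-360)/9-.45,160+y/7.4-.45)
zt=0.262
up=onz(d,[L(62,62),L(66,195),L(234,193),L(228,62),Q(628,58),Q(636,178),Q(468,62)],zt)
print(np.round(up*1000,1))
zr=.2433-.0109+.044
rl=onz(d,[L(68,452),L(74,525),Q(670,428),Q(678,500)],zr); print(np.round(rl*1000,1))
# midpoint comparisons
v=rl[0]-rl[2]; print("rail yaw",np.degrees(np.arctan2(-v[0],v[1])),np.linalg.norm(v[:2]), "centre",rl.mean(0))
v=up[1]-up[5]; print("rack outer front yaw",np.degrees(np.arctan2(-v[0],v[1])),np.linalg.norm(v[:2]),"mid",(up[1]+up[5])/2)
v=up[0]-up[4]; print("rack outer back yaw",np.degrees(np.arctan2(-v[0],v[1])),np.linalg.norm(v[:2]),"mid",(up[0]+up[4])/2)
w=onz(d,[L(156,211),Q(543,203),L(157,233),Q(537,224)],.225);print("marks",np.round(w*1000,1))
s=status.read_state(); print(s["ee_pos"])
```

```text
[[ 690.2   76.7  262. ]
 [ 648.5   74.4  262. ]
 [ 649.9   33.   262. ]
 [ 691.    35.4  262. ]
 [ 708.3 -202.9  262. ]
 [ 670.5 -204.4  262. ]
 [ 706.3 -163.   262. ]]
[[ 566.3   70.4  276.4]
 [ 544.5   68.3  276.4]
 [ 589.7 -209.1  276.4]
 [ 568.1 -210.7  276.4]]
rail yaw 4.794093928007249 0.280485186783201 centre [ 0.56712627 -0.07026301  0.2764    ]
rack outer front yaw 4.508651149752639 0.2796465233285385 mid [ 0.65948783 -0.0649875   0.262     ]
rack outer back yaw 3.7069108467893916 0.2801714827032629 mid [ 0.69923432 -0.06310714  0.262     ]
marks [[ 654.6   54.1  225. ]
 [ 673.5 -186.8  225. ]
 [ 647.5   53.7  225. ]
 [ 666.7 -185.2  225. ]]
[ 0.56786648 -0.07226574  0.24383652]
```

```bash
python3 -c "
from h import *
plan(.6229,-.0705,.213,4.3)"
```

```text
t 4.85 pos [ 0.5679 -0.0723  0.2438] tooly 4.54 shift [-0.0121  0.2744  0.1554] turn 0.0013 F [-0.2 -0.1 -4.2] M [-0.08 -0.1  -0.02] gap 0.0236 q [-0.32  0.43  1.55 -0.    1.16 -0.4 ]
```

```bash
python3 -m jog '[{"xyz":[-0.012,0.04,0.03],"turn":0.0013},{"xyz":[-0.012,0.1,0.08],"turn":0.0013},{"xyz":[-0.012,0.16,0.12],"turn":0.0013},{"xyz":[-0.012,0.22,0.15],"turn":0.0013},{"xyz":[-0.012,0.26,0.155],"turn":0.0013},{"xyz":[-0.012,0.275,0.155],"turn":0.0013},{"xyz":[-0.012,0.275,0.155],"turn":0.0013},{"xyz":[-0.012,0.275,0.155],"turn":0.0013}]' 1
python3 - <<'E'
from h import *
plan(.6229,-.0705,.213,4.3)
d=optics.snapshot('top');show(d,'t4.png',260,150,420,270,5);np.savez('pics/t4.npz',**d)
s=optics.snapshot('scene');show(s,'s4.png',260,180,400,285,5.7);np.savez('pics/s4.npz',**s)
a=cv2.resize(d["img"][165:245,268:308,::-1],None,fx=9,fy=7.4,interpolation=cv2.INTER_CUBIC)
b=cv2.resize(d["img"][160:240,370:414,::-1],None,fx=9,fy=7.4,interpolation=cv2.INTER_CUBIC)
cv2.imwrite("pics/ends4.png",np.hstack([a,b]))
E
```

```text
t: 5.52
ee_pos: [0.623, -0.0705, 0.2132]
tool_rot: [[-0.075, 0.997, 0.004], [0.997, 0.075, -0.005], [-0.005, 0.004, -1.0]]
force: [-0.3, -1.1, -4.2]
finger_gap: 0.0241
t 5.52 pos [ 0.623  -0.0705  0.2132] tooly 4.31 shift [-0.0002 -0.0005  0.0011] turn 0.0001 F [-0.3 -1.1 -4.2] M [ 0.   -0.06  0.01] gap 0.0241 q [-0.29  0.54  1.44 -0.    1.16 -0.36]
```

View pics/ends4.png

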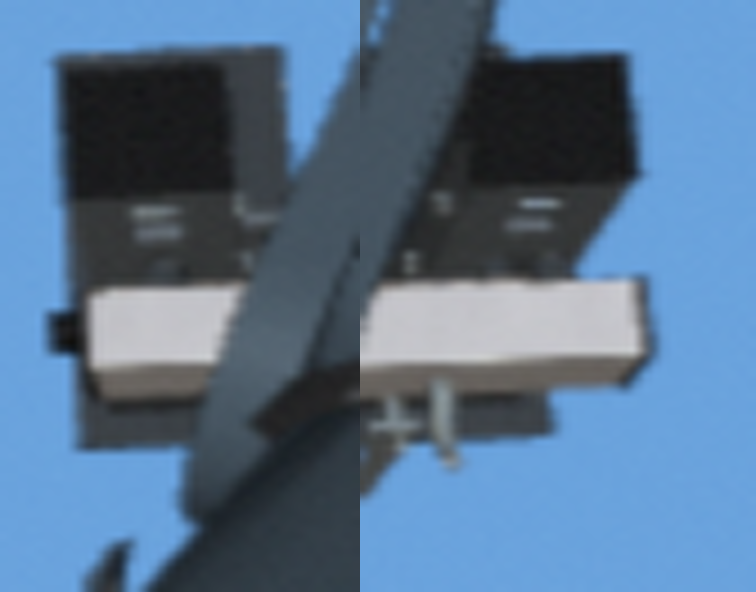

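View pics/s4.png

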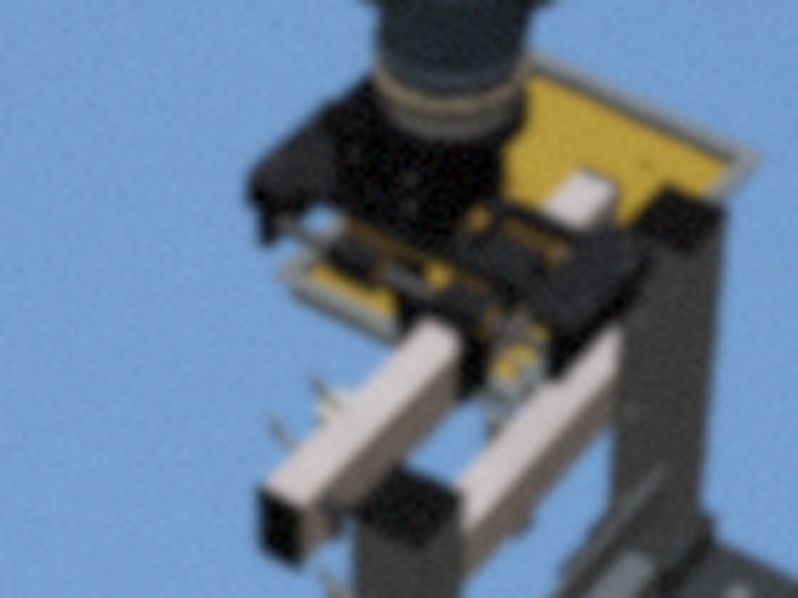

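Run:
```python
from h import *
d=dict(np.load('pics/t4.npz'))
L=lambda x,y:(268+x/9-.45,165+y/7.4-.45); Q=lambda x,y:(370+(x-360)/9-.45,160+y/7.4-.45)
A=np.deg2rad(4.35); T=np.array([[np.cos(A),np.sin(A)],[-np.sin(A),np.cos(A)]])
pr=lambda n,pts,z: print(n,np.round((onz(d,pts,z)[:,:2]@T.T)*1000,1).tolist())
pr("rail ends back/front",[L(88,292),L(93,362),Q(645,282),Q(652,357)],.2463)
pr("tabs",[L(165,270),Q(545,265)],.234)
pr("slotmarks hi",[L(156,211),Q(540,203)],.235)
pr("slotmarks lo",[L(158,233),Q(530,225)],.222)
pr("upright outer/inner front",[L(66,195),L(234,193),Q(636,180)],.2625)
c=d["img"][185:207,275:302]; 
a=cv2.resize(d["img"][180:206,274:300,::-1],None,fx=14,fy=14,interpolation=cv2.INTER_CUBIC)
b=cv2.resize(d["img"][178:204,376:402,::-1],None,fx=14,fy=14,interpolation=cv2.INTER_CUBIC)
o=np.hstack([a,b]).astype(float)*1.8; cv2.imwrite("pics/tabs.png",np.clip(o,0,255).astype(np.uint8))
```

```text
rail ends back/front [[626.2, 21.7], [604.3, 21.5], [624.8, -257.0], [601.3, -256.6]]
tabs [[635.3, 2.7], [635.0, -234.6]]
slotmarks hi [[653.9, 4.0], [654.5, -234.9]]
slotmarks lo [[650.6, 4.3], [651.4, -233.9]]
upright outer/inner front [[652.1, 25.0], [650.4, -16.4], [652.3, -254.5]]
```

View pics/tabs.png

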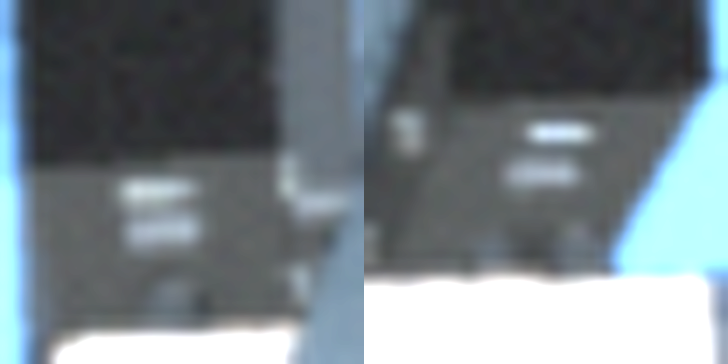

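```bash
python3 -m jog '[{"xyz":[0.01,0,0],"turn":0},{"xyz":[0.01,0,0],"turn":0},{"xyz":[0.01,0,0],"turn":0},{"xyz":[0.01,0,0],"turn":0}]' 1
python3 - <<'E'
from h import *
plan(.6229,-.0685,.213,4.3)
d=optics.snapshot('top');np.savez('pics/t5.npz',**d)
a=cv2.resize(d["img"][180:206,274:300,::-1],None,fx=14,fy=14,interpolation=cv2.INTER_CUBIC)
b=cv2.resize(d["img"][178:204,376:402,::-1],None,fx=14,fy=14,interpolation=cv2.INTER_CUBIC)
o=np.hstack([a,b]).astype(float)*1.8; cv2.imwrite("pics/tabs5.png",np.clip(o,0,255).astype(np.uint8))
E
```

```text
t: 5.95
ee_pos: [0.6223, -0.0684, 0.2137]
tool_rot: [[-0.075, 0.997, 0.005], [0.997, 0.075, -0.005], [-0.006, 0.004, -1.0]]
force: [0.2, -1.7, -3.9]
finger_gap: 0.0238
t 5.95 pos [ 0.6223 -0.0684  0.2137] tooly 4.31 shift [-0.0009  0.0028  0.0034] turn 0.0 F [ 0.2 -1.7 -3.9] M [-0.02 -0.11 -0.01] gap 0.0238 q [-0.29  0.54  1.44 -0.    1.16 -0.36]
```

View pics/tabs5.png

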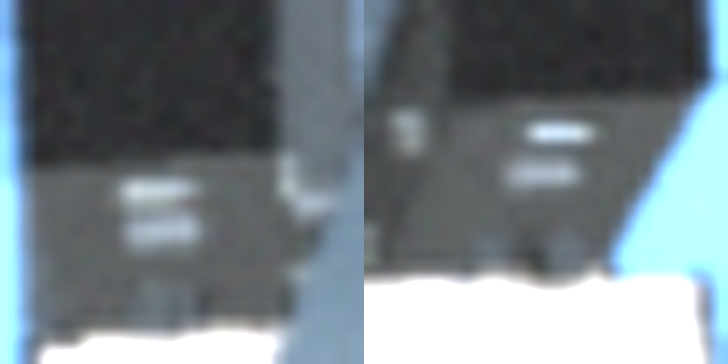

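```bash
python3 -m jog '[{"xyz":[0,0.01,0.003],"turn":0},{"xyz":[0,0.02,0.003],"turn":0},{"xyz":[0,0.03,0.003],"turn":0},{"xyz":[0,0.04,0.003],"turn":0},{"xyz":[0,0.05,0.003],"turn":0},{"xyz":[0,0.05,0.003],"turn":0}]' 1; python3 -m jog '[{"xyz":[0,0.01,0],"turn":0},{"xyz":[0,0.02,0],"turn":0},{"xyz":[0,0.02,0],"turn":0}]' 1;python3 -m jog '[{"xyz":[0,0.01,0],"turn":0},{"xyz":[0,0.015,0],"turn":0},{"xyz":[0,0.015,0],"turn":0}]' 1; python3 -c "
from h import *
plan(.6229,-.0685,.213,4.3)"
```

```text
t: 6.5
ee_pos: [0.633, -0.0677, 0.213]
tool_rot: [[-0.075, 0.997, 0.005], [0.997, 0.075, -0.005], [-0.006, 0.005, -1.0]]
force: [-0.8, -0.0, -3.9]
finger_gap: 0.0236
t: 6.75
ee_pos: [0.6375, -0.0674, 0.2131]
tool_rot: [[-0.075, 0.997, 0.006], [0.997, 0.075, -0.005], [-0.006, 0.005, -1.0]]
force: [0.3, -0.3, -3.5]
finger_gap: 0.0236
t: 7.0
ee_pos: [0.6409, -0.0672, 0.2131]
tool_rot: [[-0.075, 0.997, 0.006], [0.997, 0.075, -0.005], [-0.006, 0.006, -1.0]]
force: [0.3, 0.3, -4.5]
finger_gap: 0.0237
t 7.0 pos [ 0.6409 -0.0672  0.2131] tooly 4.31 shift [ 0.0003 -0.0901  0.0001] turn 0.0001 F [ 0.3  0.3 -4.5] M [-0.03 -0.11  0.01] gap 0.0237 q [-0.28  0.56  1.4  -0.    1.18 -0.35]
```

```bash
for i in 1; do python3 -m jog '[{"xyz":[0,0.01,0],"turn":0},{"xyz":[0,0.01,0],"turn":0}]' 1;python3 -m jog '[{"xyz":[0,0.01,0],"turn":0},{"xyz":[0,0.01,0],"turn":0}]' 1; done
python3 - <<'E'
from h import *
plan(.6229,-.0685,.213,4.3)
d=optics.snapshot('top')
a=cv2.resize(d["img"][165:245,268:308,::-1],None,fx=9,fy=7.4,interpolation=cv2.INTER_CUBIC)
b=cv2.resize(d["img"][160:240,370:414,::-1],None,fx=9,fy=7.4,interpolation=cv2.INTER_CUBIC)
cv2.imwrite("pics/ends6.png",np.hstack([a,b]))
E
```

```text
t: 7.17
ee_pos: [0.6433, -0.0671, 0.2132]
tool_rot: [[-0.075, 0.997, 0.007], [0.997, 0.075, -0.006], [-0.006, 0.007, -1.0]]
force: [0.5, 0.4, -3.8]
finger_gap: 0.0237
t: 7.33
ee_pos: [0.6458, -0.067, 0.2133]
tool_rot: [[-0.075, 0.997, 0.008], [0.997, 0.075, -0.006], [-0.006, 0.007, -1.0]]
force: [1.2, -0.3, -4.6]
finger_gap: 0.0237
t 7.33 pos [ 0.6458 -0.067   0.2133] tooly 4.32 shift [ 0.001  -0.1149  0.0005] turn 0.0001 F [ 1.2 -0.3 -4.6] M [ 0.   -0.18  0.  ] gap 0.0237 q [-0.27  0.57  1.38 -0.    1.18 -0.35]
```

View pics/ends6.png

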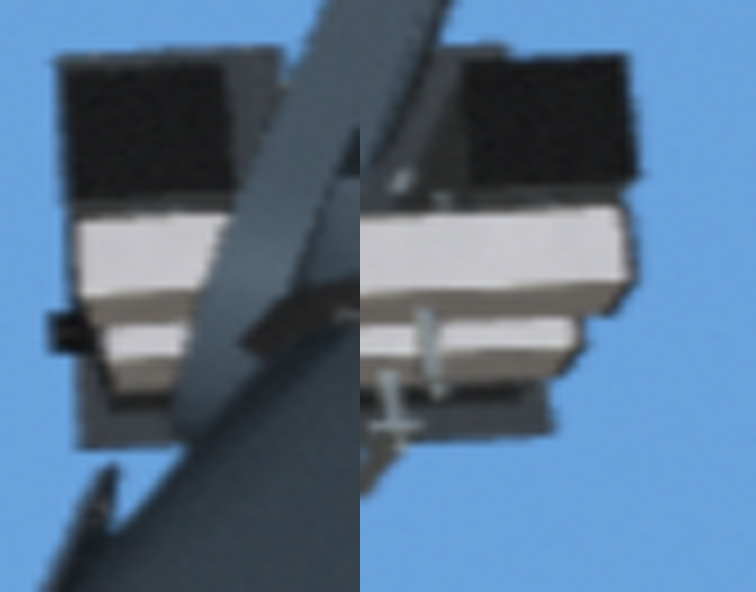

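```bash
python3 -m jog '[{"xyz":[0,0.008,0],"turn":0},{"xyz":[0,0.008,0],"turn":0}]' 1;python3 -m jog '[{"xyz":[0,0.006,0],"turn":0},{"xyz":[0,0.006,0],"turn":0}]' 1; python3 -c "
from h import *
plan(.6229,-.0685,.213,4.3)"
```

```text
t: 7.55
ee_pos: [0.6475, -0.0668, 0.2133]
tool_rot: [[-0.075, 0.997, 0.008], [0.997, 0.075, -0.006], [-0.006, 0.007, -1.0]]
force: [0.4, -0.3, -3.7]
finger_gap: 0.0238
t: 7.72
ee_pos: [0.6488, -0.0667, 0.2132]
tool_rot: [[-0.076, 0.997, 0.008], [0.997, 0.076, -0.006], [-0.006, 0.007, -1.0]]
force: [-0.2, 0.2, -4.0]
finger_gap: 0.0241
t 7.72 pos [ 0.6488 -0.0667  0.2132] tooly 4.34 shift [ 0.001  -0.1297  0.0002] turn 0.0002 F [-0.2  0.2 -4. ] M [-0.04 -0.01 -0.  ] gap 0.0241 q [-0.27  0.57  1.38 -0.    1.19 -0.35]
```

```bash
python3 -m jog '[{"xyz":[0,0.006,0],"turn":0},{"xyz":[0,0.006,0],"turn":0}]' 1;python3 -m jog '[{"xyz":[0,0.006,0],"turn":0},{"xyz":[0,0.006,0],"turn":0}]' 1; python3 -c "
from h import *
plan(.6229,-.0685,.213,4.3)"
```

```text
t: 7.88
ee_pos: [0.6493, -0.0667, 0.213]
tool_rot: [[-0.076, 0.997, 0.006], [0.997, 0.076, -0.006], [-0.006, 0.005, -1.0]]
force: [-1.8, -0.5, -3.6]
finger_gap: 0.0239
t: 8.05
ee_pos: [0.6497, -0.0666, 0.2128]
tool_rot: [[-0.077, 0.997, 0.003], [0.997, 0.077, -0.006], [-0.006, 0.003, -1.0]]
force: [-2.7, 0.6, -4.2]
finger_gap: 0.0236
t 8.05 pos [ 0.6497 -0.0666  0.2128] tooly 4.43 shift [ 0.0009 -0.1342 -0.0014] turn 0.0007 F [-2.7  0.6 -4.2] M [-0.07  0.56  0.36] gap 0.0236 q [-0.27  0.57  1.37 -0.01  1.19 -0.35]
```

```bash
python3 -m jog '[{"xyz":[0,0.004,0],"turn":-0.003},{"xyz":[0,0.006,0],"turn":-0.003},{"xyz":[0,0.006,0],"turn":-0.003}]' 1; python3 -c "
from h import *
plan(.6229,-.0685,.213,4.3)"
```

```text
t: 8.3
ee_pos: [0.6497, -0.0665, 0.2125]
tool_rot: [[-0.086, 0.996, 0.0], [0.996, 0.086, -0.006], [-0.006, -0.0, -1.0]]
force: [-5.0, -0.1, -2.3]
finger_gap: 0.0239
t 8.3 pos [ 0.6497 -0.0665  0.2125] tooly 4.91 shift [ 0.0014 -0.1346 -0.0023] turn 0.0034 F [-5.  -0.1 -2.3] M [-0.15  0.83 -0.2 ] gap 0.0239 q [-0.27  0.58  1.37 -0.01  1.2  -0.35]
```

```bash
python3 -m jog '[{"xyz":[0,-0.003,0.01],"turn":0.001},{"xyz":[0,-0.003,0.02],"turn":0.001},{"xyz":[0,-0.003,0.02],"turn":0.001}]' 1; python3 -m jog '[{"xyz":[0,0,0.01],"turn":0},{"xyz":[0,0,0.015],"turn":0},{"xyz":[0,0,0.015],"turn":0}]' 1; python3 -c "
from h import *
plan(.6229,-.0685,.213,4.5)"
```

```text
t: 8.55
ee_pos: [0.6497, -0.0665, 0.2081]
tool_rot: [[-0.083, 0.997, 0.002], [0.997, 0.083, -0.005], [-0.006, 0.001, -1.0]]
force: [-0.4, 0.2, -4.8]
finger_gap: 0.0235
t: 8.8
ee_pos: [0.6497, -0.0664, 0.2046]
tool_rot: [[-0.083, 0.997, 0.001], [0.997, 0.083, -0.005], [-0.005, 0.001, -1.0]]
force: [-1.6, -0.5, -5.1]
finger_gap: 0.0237
t 8.8 pos [ 0.6497 -0.0664  0.2046] tooly 4.74 shift [ 0.0006 -0.1343 -0.0421] turn 0.0013 F [-1.6 -0.5 -5.1] M [-0.05  0.27 -0.02] gap 0.0237 q [-0.27  0.58  1.38 -0.01  1.18 -0.35]
```

```bash
python3 -m jog '[{"xyz":[0,0,0.005],"turn":0},{"xyz":[0,0,0.007],"turn":0},{"xyz":[0,0,0.007],"turn":0}]' 1; python3 -m jog '[{"xyz":[0,0,0.007],"turn":0},{"xyz":[0,0,0.007],"turn":0},{"xyz":[0,0,0.007],"turn":0}]' 1; python3 -c "
from h import *
plan(.6229,-.0685,.213,4.5)"
```

```text
t: 9.05
ee_pos: [0.6497, -0.0664, 0.203]
tool_rot: [[-0.083, 0.997, 0.001], [0.997, 0.083, -0.005], [-0.005, 0.001, -1.0]]
force: [-2.4, -0.9, -4.1]
finger_gap: 0.0238
t: 9.3
ee_pos: [0.6496, -0.0664, 0.2016]
tool_rot: [[-0.083, 0.997, 0.001], [0.997, 0.083, -0.005], [-0.005, 0.001, -1.0]]
force: [-2.8, -1.0, -3.5]
finger_gap: 0.0239
t 9.3 pos [ 0.6496 -0.0664  0.2016] tooly 4.73 shift [ 0.0002 -0.1339 -0.0572] turn 0.0013 F [-2.8 -1.  -3.5] M [0.09 0.42 0.02] gap 0.0239 q [-0.27  0.59  1.38 -0.    1.17 -0.35]
```

```bash
python3 -m jog '[{"xyz":[0,0,0.006],"turn":0},{"xyz":[0,0,0.006],"turn":0},{"xyz":[0,0,0.006],"turn":0}]' 1; python3 -m jog '[{"xyz":[0,0,0.006],"turn":0},{"xyz":[0,0,0.006],"turn":0},{"xyz":[0,0,0.006],"turn":0}]' 1; python3 -c "
from h import *
plan(.6229,-.0685,.213,4.5)"
```

```text
t: 9.55
ee_pos: [0.6495, -0.0664, 0.2009]
tool_rot: [[-0.083, 0.997, 0.001], [0.997, 0.083, -0.005], [-0.005, 0.001, -1.0]]
force: [-5.3, -0.1, 1.5]
finger_gap: 0.0239
t: 9.8
ee_pos: [0.6494, -0.0665, 0.2007]
tool_rot: [[-0.083, 0.997, 0.002], [0.997, 0.083, -0.005], [-0.005, 0.001, -1.0]]
force: [-4.6, -0.7, 3.3]
finger_gap: 0.0241
t 9.8 pos [ 0.6494 -0.0665  0.2007] tooly 4.77 shift [ 0.0005 -0.1328 -0.0616] turn 0.0015 F [-4.6 -0.7  3.3] M [0.15 0.75 0.14] gap 0.0241 q [-0.27  0.59  1.38 -0.01  1.17 -0.35]
```

```bash
python3 -m jog '[{"xyz":[0,-0.004,-0.003],"turn":0},{"xyz":[0,-0.004,-0.003],"turn":0},{"xyz":[0,-0.004,-0.003],"turn":0}]' 1; python3 -m jog '[{"xyz":[0,0,0],"turn":0},{"xyz":[0,0,0],"turn":0},{"xyz":[0,0,0],"turn":0},{"xyz":[0,0,0],"turn":0},{"xyz":[0,0,0],"turn":0},{"xyz":[0,0,0],"turn":0}]' 0.5
python3 - <<'E'
from h import *
plan(.6229,-.0685,.213,4.5)
s=optics.snapshot('scene');show(s,'s7.png',280,180,420,285,5.7)
d=optics.snapshot('top');show(d,'t7.png',260,150,420,270,5)
E
```

```text
t: 10.05
ee_pos: [0.6494, -0.0666, 0.2013]
tool_rot: [[-0.083, 0.997, 0.004], [0.997, 0.083, -0.006], [-0.006, 0.003, -1.0]]
force: [-0.7, -0.3, -3.3]
finger_gap: 0.0241
t: 10.55
ee_pos: [0.6501, -0.0667, 0.2018]
tool_rot: [[-0.083, 0.997, 0.005], [0.997, 0.083, -0.006], [-0.006, 0.005, -1.0]]
force: [0.4, -0.0, 0.4]
finger_gap: 0.0427
t 10.55 pos [ 0.6501 -0.0667  0.2018] tooly 4.76 shift [ 0.0019 -0.1359 -0.0567] turn 0.0014 F [ 0.4 -0.   0.4] M [ 0.04 -0.09  0.03] gap 0.0427 q [-0.27  0.59  1.38 -0.    1.17 -0.35]
```

View pics/s7.png

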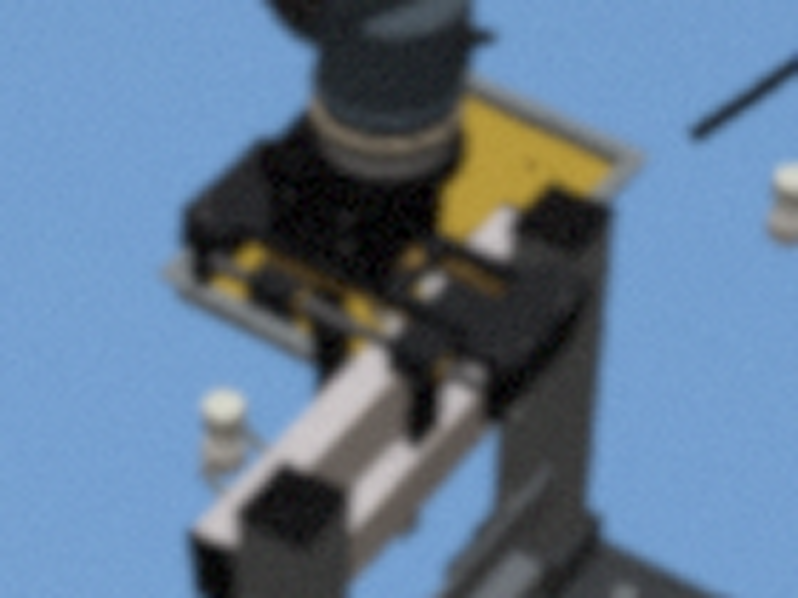

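View pics/t7.png

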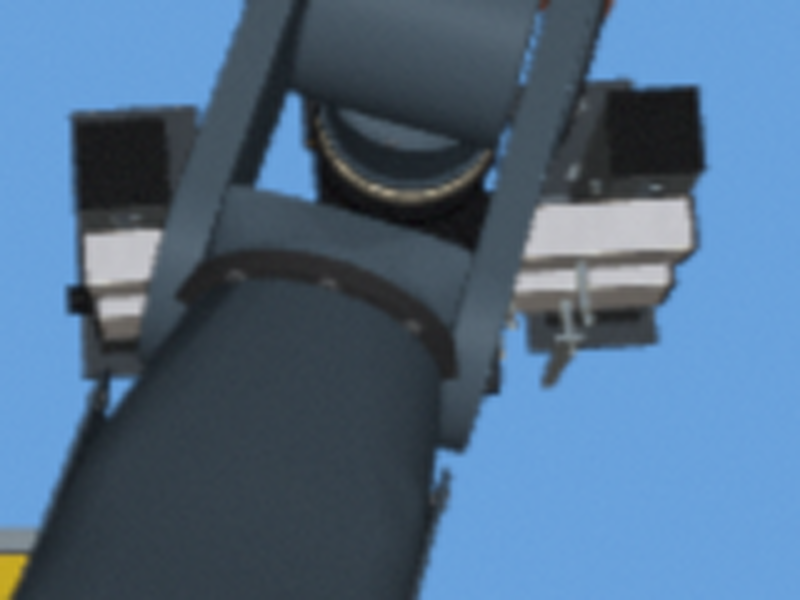

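```bash
python3 -m jog '[{"xyz":[0,0,-0.05],"turn":0},{"xyz":[0,0,-0.15],"turn":0},{"xyz":[0,0,-0.3],"turn":0},{"xyz":[0,0,-0.45],"turn":0},{"xyz":[0,0,-0.55],"turn":0},{"xyz":[0,0,-0.55],"turn":0}]' 0.5; python3 -c "
from h import *
plan(.6397,.0451,.3,-85.5)
plan(.6397,.0451,.3,94.5)"
```

```text
t: 11.15
ee_pos: [0.6523, -0.0667, 0.3186]
tool_rot: [[-0.083, 0.996, 0.017], [0.996, 0.083, -0.009], [-0.01, 0.016, -1.0]]
force: [-0.1, 0.2, 2.2]
finger_gap: 0.0436
t 11.15 pos [ 0.6523 -0.0667  0.3186] tooly 4.77 shift [ 0.563  -0.0178  0.0868] turn -0.4985 F [-0.1  0.2  2.2] M [-0.   -0.12  0.04] gap 0.0436 q [-0.27  0.48  1.24 -0.    1.4  -0.35]
t 11.15 pos [ 0.6523 -0.0667  0.3186] tooly 4.77 shift [ 0.563  -0.0178  0.0868] turn -0.4985 F [-0.1  0.2  2.2] M [-0.   -0.12  0.04] gap 0.0436 q [-0.27  0.48  1.24 -0.    1.4  -0.35]
```

```bash
python3 -m jog '[{"xyz":[0.08,0,0],"turn":-0.035},{"xyz":[0.16,0,0],"turn":-0.07},{"xyz":[0.24,0,0],"turn":-0.105},{"xyz":[0.32,0,0],"turn":-0.14},{"xyz":[0.4,0,0],"turn":-0.18},{"xyz":[0.48,-0.01,0],"turn":-0.22},{"xyz":[0.56,-0.018,0],"turn":-0.26},{"xyz":[0.563,-0.018,0],"turn":-0.3},{"xyz":[0.563,-0.018,0],"turn":-0.34},{"xyz":[0.563,-0.018,0],"turn":-0.38},{"xyz":[0.563,-0.018,0],"turn":-0.42},{"xyz":[0.563,-0.018,0],"turn":-0.46},{"xyz":[0.563,-0.018,0],"turn":-0.4985},{"xyz":[0.563,-0.018,0],"turn":-0.4985},{"xyz":[0.563,-0.018,0],"turn":-0.4985}]' 1
python3 - <<'E'
from h import *
plan(.6397,.0451,.245,94.5)
s=optics.snapshot('scene');show(s,'s8.png',260,160,420,280,5);np.savez('pics/s8.npz',**s)
d=optics.snapshot('top');show(d,'t8.png',260,150,420,270,5);np.savez('pics/t8.npz',**d)
E
```

```text
t: 12.4
ee_pos: [0.6391, 0.0453, 0.317]
tool_rot: [[-0.997, -0.075, 0.016], [-0.075, 0.997, -0.009], [-0.015, -0.01, -1.0]]
force: [-0.4, -0.1, 0.9]
finger_gap: 0.0005
t 12.4 pos [0.6391 0.0453 0.317 ] tooly 94.31 shift [0.0024 0.0024 0.3598] turn -0.0011 F [-0.4 -0.1  0.9] M [ 0.08 -0.12 -0.  ] gap 0.0005 q [-0.1   0.46  1.28 -0.01  1.38 -1.74]
```

View pics/s8.png

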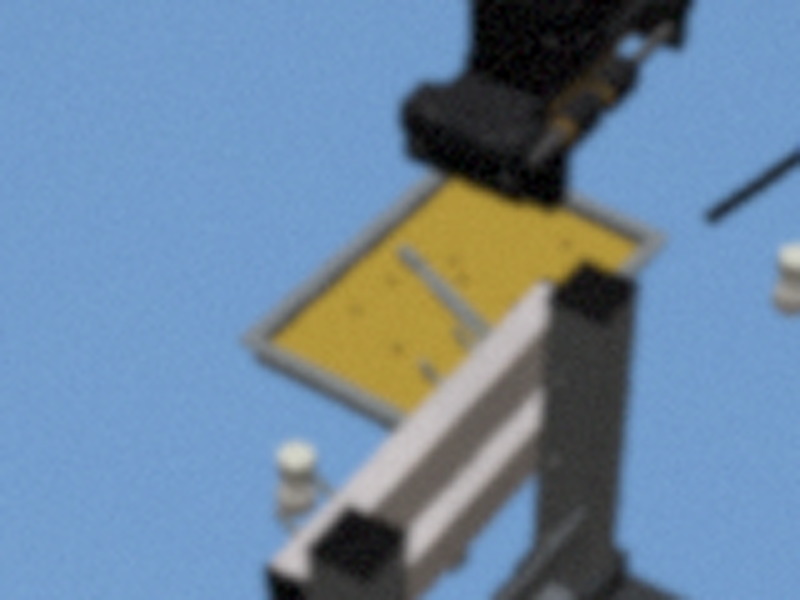

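View pics/t8.png

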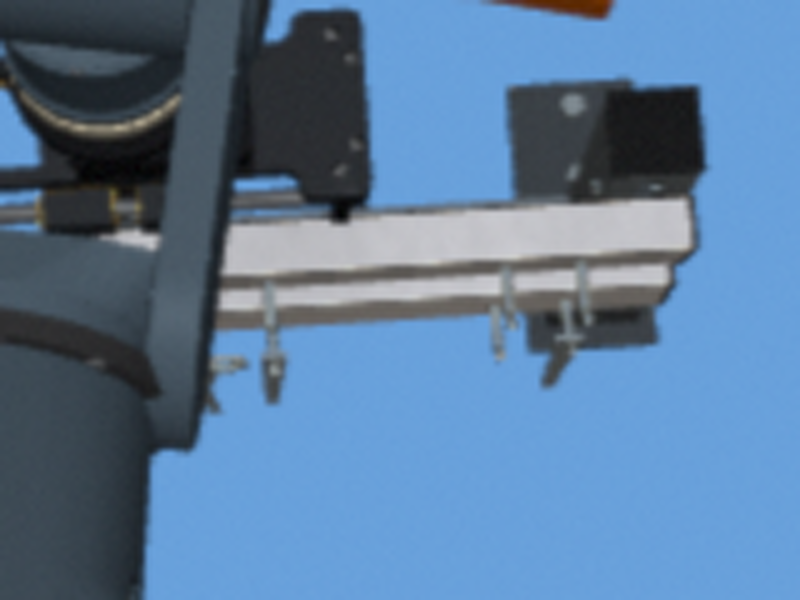

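```bash
python3 -m jog '[{"xyz":[0,0,0.1],"turn":0},{"xyz":[0,0.002,0.2],"turn":0},{"xyz":[0,0.002,0.28],"turn":0},{"xyz":[0,0.002,0.34],"turn":0},{"xyz":[0,0.002,0.36],"turn":0},{"xyz":[0,0.002,0.36],"turn":0}]' 1; python3 -m jog '[{"xyz":[0,0,0.015],"turn":0},{"xyz":[0,0,0.03],"turn":0},{"xyz":[0,0,0.03],"turn":0}]' 1; python3 -c "
from h import *
plan(.6397,.0451,.235,94.5)"
```

```text
t: 13.0
ee_pos: [0.6395, 0.045, 0.2438]
tool_rot: [[-0.997, -0.075, 0.013], [-0.075, 0.997, -0.009], [-0.013, -0.01, -1.0]]
force: [-0.4, 0.2, -0.8]
finger_gap: 0.0005
t: 13.25
ee_pos: [0.6397, 0.045, 0.2379]
tool_rot: [[-0.997, -0.074, 0.014], [-0.074, 0.997, -0.009], [-0.013, -0.01, -1.0]]
force: [0.5, 0.5, -0.8]
finger_gap: 0.0007
t 13.25 pos [0.6397 0.045  0.2379] tooly 94.26 shift [0.0001 0.0007 0.0144] turn -0.0013 F [ 0.5  0.5 -0.8] M [ 0.11 -0.11  0.06] gap 0.0007 q [-0.1   0.53  1.38 -0.01  1.22 -1.74]
```

```bash
python3 -m jog '[{"xyz":[0,0,0.01],"turn":0},{"xyz":[0,0,0.015],"turn":0},{"xyz":[0,0,0.015],"turn":0}]' 1; python3 -m jog '[{"xyz":[0,0,0.008],"turn":0},{"xyz":[0,0,0.008],"turn":0}]' 1; python3 -m jog '[{"xyz":[0,0,0.008],"turn":0},{"xyz":[0,0,0.008],"turn":0}]' 1
```

```text
t: 13.5
ee_pos: [0.6397, 0.045, 0.235]
tool_rot: [[-0.997, -0.074, 0.014], [-0.074, 0.997, -0.009], [-0.013, -0.01, -1.0]]
force: [1.2, 0.4, 0.3]
finger_gap: 0.0003
t: 13.67
ee_pos: [0.6397, 0.045, 0.2333]
tool_rot: [[-0.997, -0.074, 0.014], [-0.074, 0.997, -0.009], [-0.013, -0.01, -1.0]]
force: [0.4, 0.1, 0.3]
finger_gap: 0.0001
t: 13.83
ee_pos: [0.6398, 0.0449, 0.232]
tool_rot: [[-0.997, -0.074, 0.014], [-0.074, 0.997, -0.009], [-0.013, -0.01, -1.0]]
force: [-0.4, 0.2, 1.1]
finger_gap: 0.0007
```

```bash
python3 -m jog '[{"xyz":[0,0,0.008],"turn":0},{"xyz":[0,0,0.008],"turn":0}]' 1; python3 -m jog '[{"xyz":[0,0,0.008],"turn":0},{"xyz":[0,0,0.008],"turn":0}]' 1; python3 -m jog '[{"xyz":[0,0,0.008],"turn":0},{"xyz":[0,0,0.008],"turn":0}]' 1
```

```text
t: 14.0
ee_pos: [0.64, 0.045, 0.2314]
tool_rot: [[-0.997, -0.074, 0.015], [-0.074, 0.997, -0.009], [-0.014, -0.01, -1.0]]
force: [-1.0, -0.6, 4.4]
finger_gap: 0.0007
t: 14.17
ee_pos: [0.64, 0.0451, 0.231]
tool_rot: [[-0.997, -0.074, 0.016], [-0.074, 0.997, -0.009], [-0.015, -0.01, -1.0]]
force: [-1.1, -0.2, 4.8]
finger_gap: 0.0005
t: 14.33
ee_pos: [0.6401, 0.0451, 0.2305]
tool_rot: [[-0.997, -0.074, 0.017], [-0.075, 0.997, -0.009], [-0.016, -0.01, -1.0]]
force: [-1.3, 0.4, 5.3]
finger_gap: 0.0004
```

```bash
python3 -m jog '[{"xyz":[0,0,0.01],"turn":0},{"xyz":[0,0,0.013],"turn":0}]' 1; python3 -m jog '[{"xyz":[0,0,0.012],"turn":0},{"xyz":[0,0,0.016],"turn":0}]' 1; python3 -m jog '[{"xyz":[0,0,0.014],"turn":0},{"xyz":[0,0,0.018],"turn":0}]' 1
```

```text
t: 14.5
ee_pos: [0.6403, 0.0453, 0.229]
tool_rot: [[-0.997, -0.075, 0.018], [-0.075, 0.997, -0.009], [-0.017, -0.01, -1.0]]
force: [-1.5, 0.8, 5.7]
finger_gap: -0.0
t: 14.67
ee_pos: [0.6406, 0.0455, 0.2274]
tool_rot: [[-0.997, -0.075, 0.019], [-0.075, 0.997, -0.008], [-0.019, -0.01, -1.0]]
force: [-3.3, 1.1, 10.6]
finger_gap: 0.0005
t: 14.83
ee_pos: [0.641, 0.0455, 0.2244]
tool_rot: [[-0.997, -0.075, 0.021], [-0.075, 0.997, -0.009], [-0.02, -0.01, -1.0]]
force: [-0.7, 0.4, 10.1]
finger_gap: 0.0006
```

```bash
python3 -m jog '[{"xyz":[0.002,0,0.012],"turn":0},{"xyz":[0.002,0,0.014],"turn":0}]' 1; python3 -m jog '[{"xyz":[0.002,0,0.012],"turn":0},{"xyz":[0.002,0,0.014],"turn":0}]' 1; python3 -c "
from h import *
plan(.64,.0451,.235,94.5)"
```

```text
t: 15.0
ee_pos: [0.6411, 0.0455, 0.2242]
tool_rot: [[-0.997, -0.075, 0.023], [-0.075, 0.997, -0.009], [-0.022, -0.01, -1.0]]
force: [-4.5, 1.5, 14.0]
finger_gap: 0.0005
t: 15.17
ee_pos: [0.6411, 0.0456, 0.2241]
tool_rot: [[-0.997, -0.075, 0.025], [-0.075, 0.997, -0.009], [-0.024, -0.011, -1.0]]
force: [-4.5, 0.9, 15.3]
finger_gap: 0.0003
t 15.17 pos [0.6411 0.0456 0.2241] tooly 94.3 shift [ 0.0044 -0.0025 -0.0544] turn -0.0011 F [-4.5  0.9 15.3] M [ 0.17  0.65 -0.03] gap 0.0003 q [-0.1   0.54  1.4  -0.01  1.17 -1.74]
```

```bash
python3 -m jog '[{"xyz":[0.002,0,0.012],"turn":0},{"xyz":[0.002,0,0.017],"turn":0}]' 1; python3 -m jog '[{"xyz":[0.002,0,0.012],"turn":0},{"xyz":[0.002,0,0.019],"turn":0}]' 1
python3 - <<'E'
from h import *
plan(.64,.0451,.235,94.5)
s=optics.snapshot('scene');show(s,'s9.png',280,180,420,285,5.7);np.savez('pics/s9.npz',**s)
E
```

```text
t: 15.33
ee_pos: [0.6411, 0.0456, 0.224]
tool_rot: [[-0.997, -0.075, 0.028], [-0.075, 0.997, -0.01], [-0.027, -0.012, -1.0]]
force: [-6.5, 1.0, 20.1]
finger_gap: 0.0007
t: 15.5
ee_pos: [0.6412, 0.0455, 0.2239]
tool_rot: [[-0.997, -0.076, 0.03], [-0.076, 0.997, -0.01], [-0.029, -0.012, -0.999]]
force: [-7.5, 0.4, 23.8]
finger_gap: 0.0006
t 15.5 pos [0.6412 0.0455 0.2239] tooly 94.33 shift [ 0.0043 -0.0024 -0.0555] turn -0.0009 F [-7.5  0.4 23.8] M [ 0.13  1.08 -0.  ] gap 0.0006 q [-0.1   0.54  1.41 -0.01  1.16 -1.74]
```

View pics/s9.png

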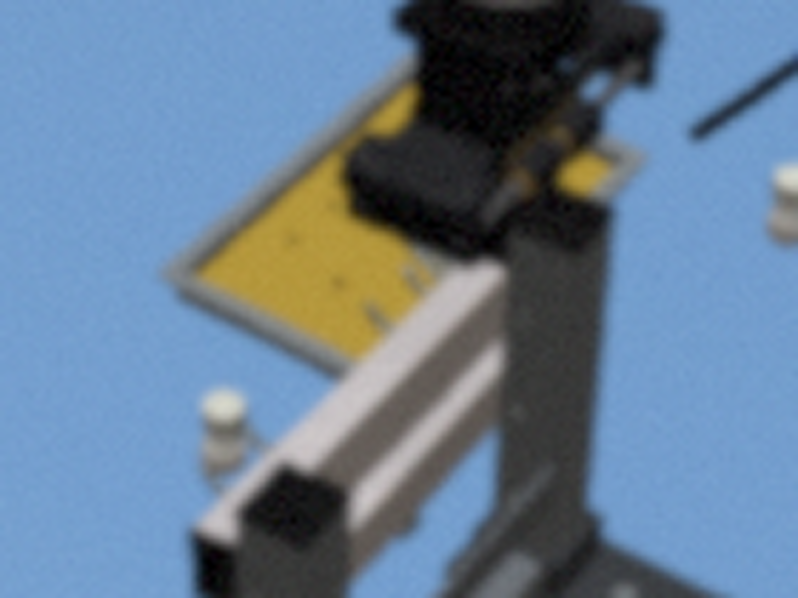

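```bash
python3 -m jog '[{"xyz":[0,0,-0.05],"turn":0},{"xyz":[0,0,-0.15],"turn":0},{"xyz":[0,0,-0.25],"turn":0},{"xyz":[0,0,-0.25],"turn":0}]' 1; python3 -c "
from h import *
plan(.6571,-.1783,.27,94.5)"
```

```text
t: 15.88
ee_pos: [0.6421, 0.0459, 0.2779]
tool_rot: [[-0.996, -0.075, 0.038], [-0.076, 0.997, -0.011], [-0.037, -0.014, -0.999]]
force: [0.7, 0.2, -0.3]
finger_gap: 0.0006
t 15.88 pos [0.6421 0.0459 0.2779] tooly 94.33 shift [ 0.0116 -1.1226  0.0544] turn -0.0009 F [ 0.7  0.2 -0.3] M [ 0.13 -0.15 -0.02] gap 0.0006 q [-0.1   0.48  1.35 -0.01  1.27 -1.74]
```

```bash
python3 -m jog '[{"xyz":[0,-0.2,0],"turn":0},{"xyz":[0,-0.4,0],"turn":0},{"xyz":[0,-0.6,0],"turn":0},{"xyz":[0,-0.8,0],"turn":0},{"xyz":[0,-0.95,0],"turn":0},{"xyz":[0,-1,0],"turn":0},{"xyz":[0,-1,0],"turn":0}]' 1; python3 -c "
from h import *
plan(.6571,-.1783,.24,94.5)"
```

```text
t: 16.47
ee_pos: [0.6568, -0.1567, 0.2789]
tool_rot: [[-0.997, -0.071, 0.037], [-0.072, 0.997, -0.011], [-0.036, -0.014, -0.999]]
force: [0.0, 0.6, -0.0]
finger_gap: 0.0004
t 16.47 pos [ 0.6568 -0.1567  0.2789] tooly 94.09 shift [ 0.0133 -0.1051  0.1956] turn -0.0023 F [ 0.   0.6 -0. ] M [ 0.16 -0.15  0.01] gap 0.0004 q [-0.4   0.53  1.26  0.    1.31 -2.04]
```

```bash
python3 -m jog '[{"xyz":[0.005,-0.06,0],"turn":-0.002},{"xyz":[0.01,-0.105,0.05],"turn":-0.002},{"xyz":[0.013,-0.105,0.12],"turn":-0.002},{"xyz":[0.013,-0.105,0.17],"turn":-0.002},{"xyz":[0.013,-0.105,0.19],"turn":-0.002},{"xyz":[0.013,-0.105,0.19],"turn":-0.002}]' 1
python3 - <<'E'
from h import *
plan(.6571,-.1783,.235,94.5)
s=optics.snapshot('scene');show(s,'s10.png',260,180,420,300,5)
d=optics.snapshot('top');show(d,'t10.png',260,150,420,270,5)
E
```

```text
t: 16.97
ee_pos: [0.6562, -0.1769, 0.2389]
tool_rot: [[-0.996, -0.079, 0.033], [-0.079, 0.997, -0.009], [-0.032, -0.012, -0.999]]
force: [0.2, 0.5, 0.1]
finger_gap: 0.0003
t 16.97 pos [ 0.6562 -0.1769  0.2389] tooly 94.52 shift [-0.0035 -0.0072  0.0198] turn 0.0001 F [0.2 0.5 0.1] M [ 0.16 -0.09 -0.01] gap 0.0003 q [-0.43  0.57  1.3   0.01  1.24 -2.08]
```

View pics/s10.png

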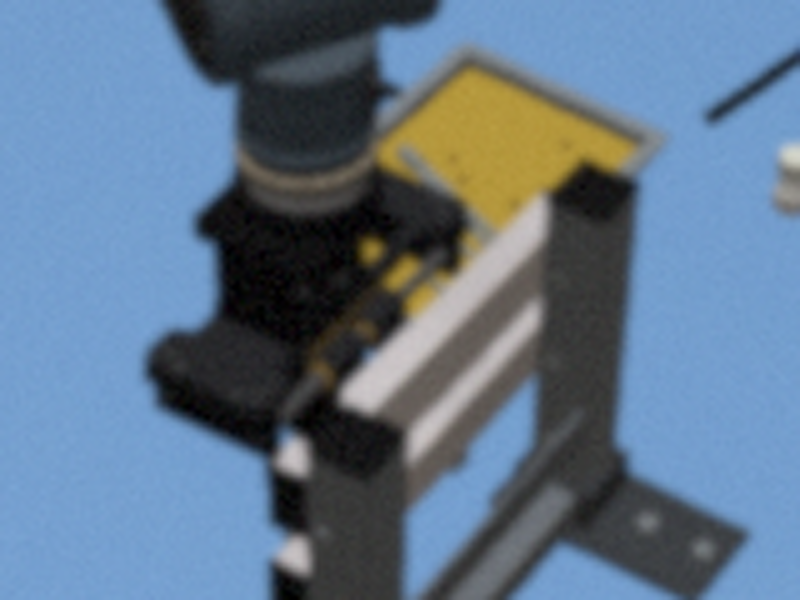

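View pics/t10.png

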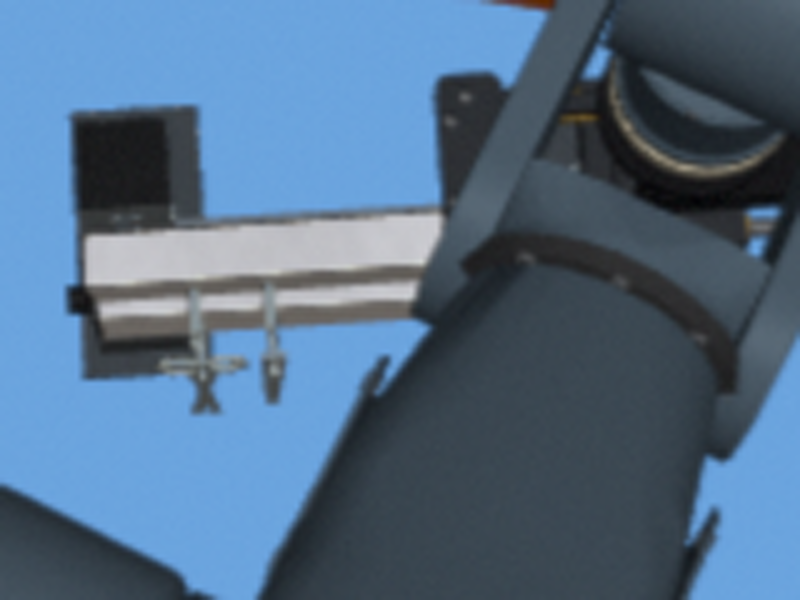

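```bash
python3 -m jog '[{"xyz":[-0.002,-0.007,0.015],"turn":0},{"xyz":[-0.002,-0.007,0.025],"turn":0},{"xyz":[-0.002,-0.007,0.025],"turn":0}]' 1; python3 -m jog '[{"xyz":[0,0,0.01],"turn":0},{"xyz":[0,0,0.01],"turn":0}]' 1; python3 -m jog '[{"xyz":[0,0,0.01],"turn":0},{"xyz":[0,0,0.01],"turn":0}]' 1;  python3 -m jog '[{"xyz":[0,0,0.01],"turn":0},{"xyz":[0,0,0.01],"turn":0}]' 1
```

```text
t: 17.32
ee_pos: [0.658, -0.1788, 0.2361]
tool_rot: [[-0.996, -0.079, 0.037], [-0.079, 0.997, -0.011], [-0.036, -0.014, -0.999]]
force: [0.2, 0.4, -0.4]
finger_gap: 0.0003
t: 17.48
ee_pos: [0.658, -0.1788, 0.2339]
tool_rot: [[-0.996, -0.079, 0.036], [-0.079, 0.997, -0.011], [-0.036, -0.014, -0.999]]
force: [-0.1, 0.6, -1.4]
finger_gap: 0.0004
t: 17.65
ee_pos: [0.6583, -0.179, 0.232]
tool_rot: [[-0.996, -0.079, 0.037], [-0.079, 0.997, -0.011], [-0.036, -0.014, -0.999]]
force: [0.6, -0.1, -0.4]
finger_gap: 0.0001
t: 17.82
ee_pos: [0.6585, -0.1792, 0.2304]
tool_rot: [[-0.996, -0.079, 0.038], [-0.079, 0.997, -0.012], [-0.037, -0.014, -0.999]]
force: [0.4, -0.5, 0.4]
finger_gap: 0.0005
```

```bash
python3 -m jog '[{"xyz":[0.005,0,0.01],"turn":0},{"xyz":[0.005,0,0.01],"turn":0}]' 1; python3 -m jog '[{"xyz":[0.002,0,0.01],"turn":0},{"xyz":[0.002,0,0.012],"turn":0}]' 1; python3 -m jog '[{"xyz":[0.002,0,0.01],"turn":0},{"xyz":[0.002,0,0.014],"turn":0}]' 1;  python3 -m jog '[{"xyz":[0.002,0,0.012],"turn":0},{"xyz":[0.002,0,0.015],"turn":0}]' 1
```

```text
t: 17.98
ee_pos: [0.6581, -0.1795, 0.2285]
tool_rot: [[-0.996, -0.079, 0.039], [-0.079, 0.997, -0.012], [-0.038, -0.015, -0.999]]
force: [1.3, -0.6, 1.2]
finger_gap: 0.0004
t: 18.15
ee_pos: [0.6583, -0.1797, 0.2269]
tool_rot: [[-0.996, -0.078, 0.041], [-0.079, 0.997, -0.013], [-0.04, -0.016, -0.999]]
force: [-0.1, 0.3, 6.0]
finger_gap: 0.0008
t: 18.32
ee_pos: [0.6578, -0.1798, 0.224]
tool_rot: [[-0.996, -0.079, 0.041], [-0.079, 0.997, -0.013], [-0.04, -0.016, -0.999]]
force: [-1.2, -0.3, 7.8]
finger_gap: 0.0006
t: 18.48
ee_pos: [0.6579, -0.1799, 0.2237]
tool_rot: [[-0.996, -0.079, 0.043], [-0.079, 0.997, -0.013], [-0.042, -0.017, -0.999]]
force: [-4.6, 2.0, 14.9]
finger_gap: 0.0001
```

```bash
python3 -m jog '[{"xyz":[0.002,0,0.012],"turn":0},{"xyz":[0.002,0,0.017],"turn":0}]' 1; python3 -m jog '[{"xyz":[0.002,0,0.012],"turn":0},{"xyz":[0.002,0,0.018],"turn":0}]' 1;  python3 -m jog '[{"xyz":[0,0,-0.05],"turn":0},{"xyz":[0,0,-0.15],"turn":0},{"xyz":[0,0,-0.25],"turn":0},{"xyz":[0,0,-0.25],"turn":0}]' 1; python3 -c "
from h import *
plan(.6397,.0451,.27,94.5)"
```

```text
t: 18.65
ee_pos: [0.6579, -0.1799, 0.2236]
tool_rot: [[-0.996, -0.079, 0.045], [-0.08, 0.997, -0.014], [-0.044, -0.018, -0.999]]
force: [-5.3, 3.7, 19.5]
finger_gap: 0.0005
t: 18.82
ee_pos: [0.658, -0.1799, 0.2236]
tool_rot: [[-0.996, -0.079, 0.047], [-0.08, 0.997, -0.015], [-0.046, -0.019, -0.999]]
force: [-5.0, 1.9, 21.3]
finger_gap: 0.0004
t: 19.15
ee_pos: [0.6574, -0.18, 0.2776]
tool_rot: [[-0.995, -0.079, 0.053], [-0.08, 0.997, -0.018], [-0.052, -0.022, -0.998]]
force: [-0.2, 0.1, 0.8]
finger_gap: 0.0007
t 19.15 pos [ 0.6574 -0.18    0.2776] tooly 94.53 shift [-1.0000e-04  1.1293e+00  1.2700e-02] turn 0.0002 F [-0.2  0.1  0.8] M [ 0.1  -0.15  0.01] gap 0.0007 q [-0.43  0.53  1.26  0.01  1.29 -2.09]
```

```bash
python3 -m jog '[{"xyz":[0,0.2,-0.05],"turn":0},{"xyz":[0,0.4,-0.05],"turn":0},{"xyz":[0,0.6,-0.05],"turn":0},{"xyz":[0,0.8,-0.05],"turn":0},{"xyz":[0,0.95,-0.05],"turn":0},{"xyz":[0,1,-0.05],"turn":0},{"xyz":[0,1,-0.05],"turn":0}]' 1
python3 - <<'E'
from h import *
plan(.6400,.0451,.235,94.5)
s=optics.snapshot('scene');show(s,'s11.png',260,180,420,300,5)
d=optics.snapshot('top');show(d,'t11.png',260,150,420,270,5);np.savez('pics/t11.npz',**d)
E
```

```text
t: 19.73
ee_pos: [0.6399, 0.0225, 0.2818]
tool_rot: [[-0.995, -0.083, 0.051], [-0.084, 0.996, -0.017], [-0.049, -0.021, -0.999]]
force: [0.2, -0.7, 0.5]
finger_gap: 0.0008
t 19.73 pos [0.6399 0.0225 0.2818] tooly 94.77 shift [0.0017 0.1175 0.2319] turn 0.0015 F [ 0.2 -0.7  0.5] M [ 0.09 -0.12  0.06] gap 0.0008 q [-0.13  0.47  1.36 -0.01  1.26 -1.79]
```

View pics/t11.png

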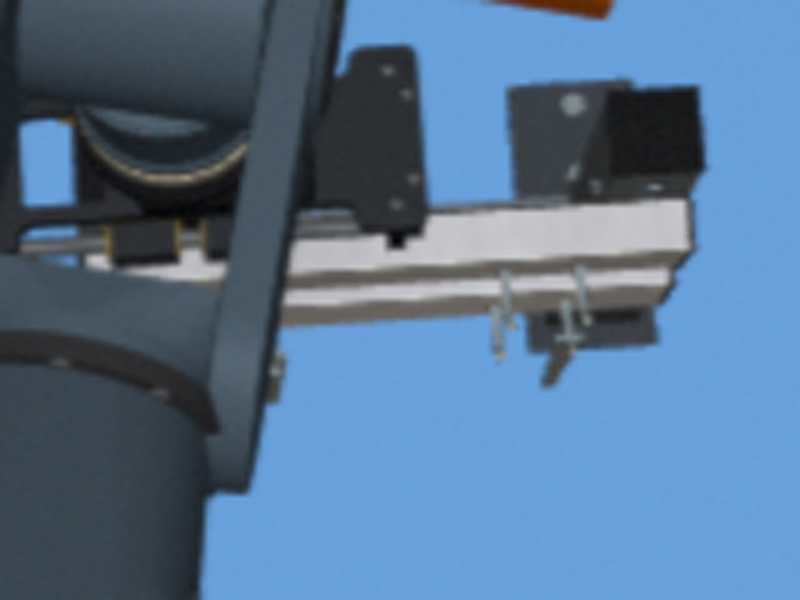

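View pics/s11.png

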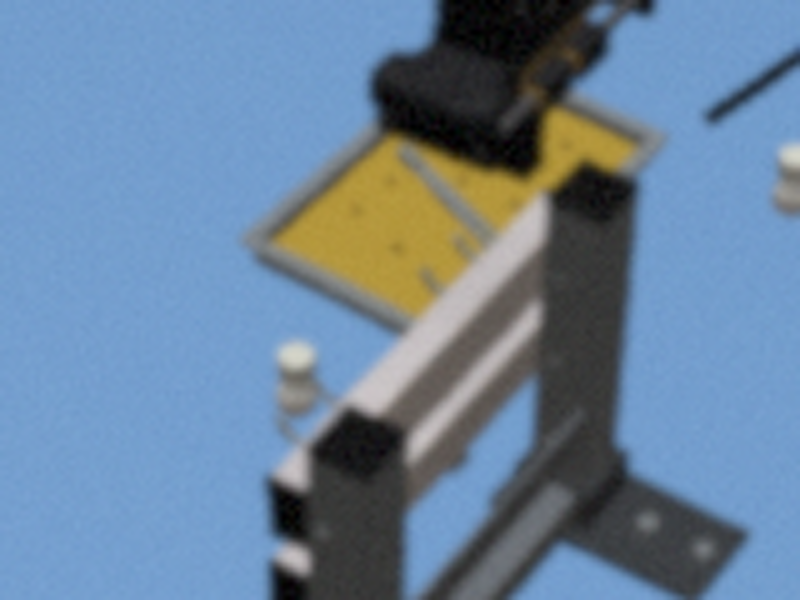

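Both views show the rail parallel to the lower one. I'll feel the left end again to confirm its height.

```bash
python3 -m jog '[{"xyz":[0.004,0.08,0.03],"turn":0.0015},{"xyz":[0.008,0.118,0.1],"turn":0.0015},{"xyz":[0.008,0.118,0.18],"turn":0.0015},{"xyz":[0.008,0.118,0.23],"turn":0.0015},{"xyz":[0.008,0.118,0.25],"turn":0.0015},{"xyz":[0.008,0.118,0.25],"turn":0.0015}]' 1; python3 -m jog '[{"xyz":[0.003,0,0.01],"turn":0},{"xyz":[0.003,0,0.015],"turn":0},{"xyz":[0.003,0,0.015],"turn":0}]' 1; python3 -m jog '[{"xyz":[0.002,0,0.01],"turn":0},{"xyz":[0.002,0,0.015],"turn":0}]' 1; python3 -m jog '[{"xyz":[0.002,0,0.01],"turn":0},{"xyz":[0.002,0,0.01],"turn":0}]' 1
```

```text
t: 20.33
ee_pos: [0.6397, 0.0398, 0.2302]
tool_rot: [[-0.996, -0.073, 0.05], [-0.074, 0.997, -0.019], [-0.048, -0.023, -0.999]]
force: [-0.2, 0.4, 0.5]
finger_gap: 0.0005
t: 20.58
ee_pos: [0.6396, 0.0391, 0.2276]
tool_rot: [[-0.996, -0.072, 0.05], [-0.073, 0.997, -0.019], [-0.049, -0.023, -0.999]]
force: [-0.1, -0.4, 0.0]
finger_gap: -0.0001
t: 20.75
ee_pos: [0.6396, 0.0389, 0.225]
tool_rot: [[-0.996, -0.072, 0.051], [-0.073, 0.997, -0.02], [-0.05, -0.023, -0.998]]
force: [0.3, -0.8, 0.9]
finger_gap: 0.0004
t: 20.92
ee_pos: [0.6397, 0.0389, 0.224]
tool_rot: [[-0.996, -0.072, 0.053], [-0.074, 0.997, -0.02], [-0.051, -0.024, -0.998]]
force: [-0.9, -0.9, 3.0]
finger_gap: 0.0004
```

```bash
python3 -m jog '[{"xyz":[0,0,-0.1],"turn":0},{"xyz":[0,0,-0.2],"turn":0},{"xyz":[0,-0.15,-0.25],"turn":0},{"xyz":[0,-0.35,-0.25],"turn":0},{"xyz":[0,-0.55,-0.25],"turn":0},{"xyz":[0,-0.75,-0.25],"turn":0},{"xyz":[0,-0.95,-0.25],"turn":0},{"xyz":[0,-1,-0.25],"turn":0},{"xyz":[0,-1,-0.25],"turn":0}]' 1; python3 -c "
from h import *
plan(.6570,-.1783,.230,94.5)"
```

```text
t: 21.67
ee_pos: [0.6516, -0.1632, 0.2784]
tool_rot: [[-0.996, -0.068, 0.053], [-0.069, 0.997, -0.021], [-0.052, -0.025, -0.998]]
force: [0.2, -0.3, -0.1]
finger_gap: 0.0007
t 21.67 pos [ 0.6516 -0.1632  0.2784] tooly 93.89 shift [-0.0092 -0.0711  0.2448] turn -0.0034 F [ 0.2 -0.3 -0.1] M [ 0.08 -0.11 -0.02] gap 0.0007 q [-0.41  0.52  1.29  0.    1.28 -2.05]
```

```bash
python3 -m jog '[{"xyz":[-0.009,-0.06,0.05],"turn":-0.003},{"xyz":[-0.009,-0.07,0.12],"turn":-0.003},{"xyz":[-0.009,-0.07,0.2],"turn":-0.003},{"xyz":[-0.009,-0.07,0.245],"turn":-0.003},{"xyz":[-0.009,-0.07,0.245],"turn":-0.003},{"xyz":[-0.009,-0.07,0.245],"turn":-0.003}]' 1; python3 -m jog '[{"xyz":[0.003,0,0.01],"turn":0},{"xyz":[0.003,0,0.01],"turn":0}]' 1; python3 -m jog '[{"xyz":[0.002,0,0.01],"turn":0},{"xyz":[0.002,0,0.01],"turn":0}]' 1; python3 -m jog '[{"xyz":[0.002,0,0.01],"turn":0},{"xyz":[0.002,0,0.01],"turn":0}]' 1;python3 -m jog '[{"xyz":[0.002,0,0.01],"turn":0},{"xyz":[0.002,0,0.01],"turn":0}]' 1
```

```text
t: 22.17
ee_pos: [0.6567, -0.1768, 0.2291]
tool_rot: [[-0.996, -0.079, 0.052], [-0.08, 0.997, -0.02], [-0.05, -0.024, -0.998]]
force: [1.1, 0.3, 0.2]
finger_gap: 0.0003
t: 22.33
ee_pos: [0.6566, -0.1762, 0.2275]
tool_rot: [[-0.995, -0.08, 0.052], [-0.081, 0.997, -0.02], [-0.051, -0.024, -0.998]]
force: [-0.2, -0.1, 0.1]
finger_gap: 0.0007
t: 22.5
ee_pos: [0.6564, -0.1761, 0.226]
tool_rot: [[-0.995, -0.08, 0.053], [-0.081, 0.996, -0.02], [-0.051, -0.025, -0.998]]
force: [-0.2, 0.0, -0.2]
finger_gap: 0.0005
t: 22.67
ee_pos: [0.6562, -0.1762, 0.2242]
tool_rot: [[-0.995, -0.08, 0.054], [-0.081, 0.996, -0.021], [-0.052, -0.025, -0.998]]
force: [0.1, -0.3, 0.3]
finger_gap: 0.0003
t: 22.83
ee_pos: [0.6563, -0.1762, 0.2239]
tool_rot: [[-0.995, -0.08, 0.056], [-0.081, 0.996, -0.021], [-0.054, -0.025, -0.998]]
force: [-1.6, 0.5, 5.8]
finger_gap: 0.0004
```

```bash
python3 -m jog '[{"xyz":[0,0,-0.1],"turn":0},{"xyz":[0,0,-0.25],"turn":0},{"xyz":[0,0,-0.4],"turn":0},{"xyz":[0.2,0,-0.5],"turn":0},{"xyz":[0.4,0,-0.5],"turn":0},{"xyz":[0.6,0,-0.5],"turn":0},{"xyz":[0.8,0,-0.5],"turn":0},{"xyz":[0.8,0,-0.5],"turn":0}]' 1
python3 - <<'E'
from h import *
plan(.57,-.1783,.33,94.5)
s=optics.snapshot('scene');show(s,'s12.png',160,160,480,400,2.5)
d=optics.snapshot('top');show(d,'t12.png',120,120,520,420,2);P=dep(d)
im=d["img"].astype(int); m=((im.min(2)>150)&(im.max(2)-im.min(2)<40)&(P[:,:,2]>.2)&(P[:,:,2]<.25)); m[:150]=0;m[250:]=0
ys,xs=np.nonzero(m)
for a,b in ((270,300),(300,340),(340,375),(375,402)):
    q=m.copy();q[:,:a]=0;q[:,b:]=0; print(a,q.sum(),np.round(np.median(P[q],0),4) if q.sum() else '')
E
```

```text
t: 23.5
ee_pos: [0.4825, -0.1845, 0.3131]
tool_rot: [[-0.996, -0.078, 0.045], [-0.079, 0.997, -0.016], [-0.043, -0.02, -0.999]]
force: [-0.2, 0.8, -0.7]
finger_gap: 0.0003
t 23.5 pos [ 0.4825 -0.1845  0.3131] tooly 94.49 shift [-0.4417 -0.005  -0.0652] turn -0.0001 F [-0.2  0.8 -0.7] M [ 0.13 -0.11 -0.04] gap 0.0003 q [-0.59  0.26  1.61  0.01  1.22 -2.24]
270 216 [0.6363 0.0464 0.2238]
300 380 [ 0.6422 -0.0244  0.2239]
340 335 [ 0.6488 -0.1112  0.2238]
375 214 [ 0.6544 -0.1759  0.2237]
```

View pics/s12.png

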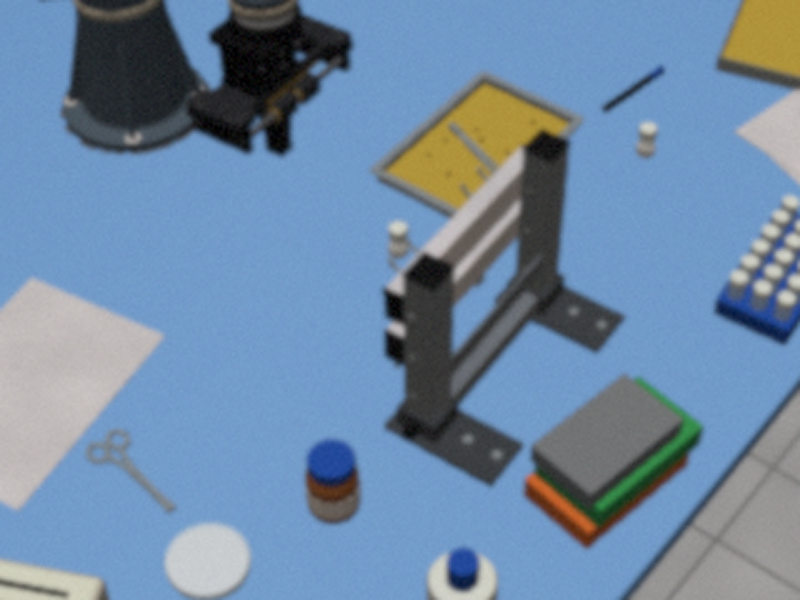

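View pics/t12.png

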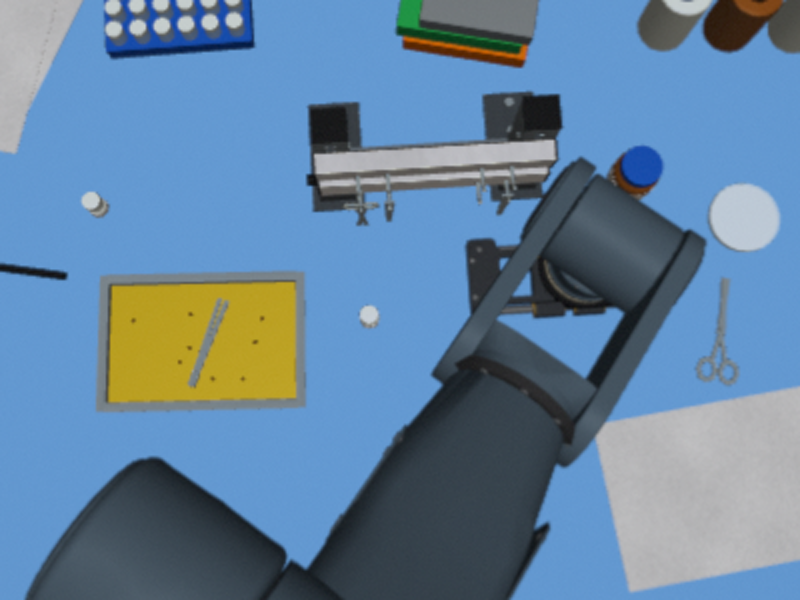

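The rail hangs level at 0.224 m along its whole length, both ends are locked, the other things haven't moved, and the arm is clear.

```bash
python3 -c "
from cell import sign_off
print(sign_off())"
```

```text
the job is handed in; nothing more can be done
None
```

The loose rail now hangs in the top slots. I hooked both tabs, lowered the rail onto the rollers and let go. Then I pressed the left end down, then the right, with shut fingers until each met a hard stop. The job was handed in at about 23.6 s.

**Last checks:**
- **Height:** touching both ends again showed no spring-back, with the rail's top at about 0.224 m at each end. Camera depth gave 0.2237 to 0.2239 m along the whole length. That puts the real slots about 4 mm below nominal, inside the stated 0 to 5 mm.
- **Forces:** the highest reading was 23.8 N vertical (about 25 N with the sideways part) on the left end and 21.3 N on the right. Readings come only at the end of each move, so a brief higher peak could have been missed.
- **Surroundings:** in the final pictures the other things on the bench are where they were, and the arm is clear of everything.

**Didn't fully agree:**
- **Snap force:** I did not see the 12 to 17 N peak at either snap. My readings just before the stops were about 10 N on the left and 8 N on the right. I judge both ends home from the hard stops and equal heights, because I could not read the catches directly.
- **Sideways position:** the first camera estimate of the rail's sideways position was about 2 mm off. I corrected it from a closer view before the tabs went in.

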